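Snap the detector units into the test carrier, start it and swap its tags

ROBOT

A 7-joint arm with a two-finger parallel gripper is mounted at the origin on a cart in front of the work surface, level with it; the furniture and walls round the work are solid. World frame = base frame: x ahead of the robot, y to its left, z up, the work surface at z = 0. Lengths are in m, angles in rad, forces in N, time in s.
With the tool pointing down it reaches from about 0.4 to 0.9 m from the base axis. Payload 5.5 kg.
Tool frame: the origin (TCP) lies midway between the tips of the shut fingers; the grasp point (between the pads) lies behind it (ctrl.tcp_to_grasp is the z of the grasp point in the tool frame, in m); z points along the fingers, y is the line along which they close (so a half turn about z gives the same grasp; the last joint's range is limited). The gripper opens to 85 mm and grips with 20 to 120 N. Pads are 22 mm wide; open, the fingers measure 114 mm over their backs; the gripper's body (76 mm by 85 mm) begins 54 mm behind the grasp point. The pads swing forward as they close: fully open they stand 13 mm farther back than shut.
Start: joints at [-1.046, 0.501, -0.427, 1.55, 0.221, 1.138, -0.21], TCP at [0.168, 0.628, 0.231] pointing down, gripper open.
Joint ranges: [-2.88, 2.88], [-0.31, 2.03], [-1.54, 1.56], [0.2, 2.42], [-1.41, 4.55], [0.19, 2.02], [-2.57, 2.57]. Speed limits (rad/s): [2.57, 2.57, 3.14, 3.14, 3.14, 3.14, 3.14].

INTERFACE

Orientations are given as a unit quaternion [w, x, y, z].
In Python, from workcell import ctrl, get_image, order gives the robot as it stands.
- The arm moves only by the tool move_arm, never from a script. Its argument "increments" is text: rows parted by semicolons, each of 7 numbers parted by spaces: the finger opening in mm, from 0 to 85.4, then the shift along the tool's x, y, z in mm, then the turn, a rotation vector about the tool's x, y, z in degrees. In form: hand dx dy dz rx ry rz; .... A call has 1 to 20 rows; each row shifts and turns the commanded pose from where the row before left it, along the tool's axes as they then stand; what a row does not reach is not made up. A row lasts 1/8 s, in which the tool goes at most 62.5 mm and 10.7 degrees, less where a joint would pass 70% of its speed; a pose out of reach is approached as far as the arm can. A call is refused whole if a number of a shift passes 62.5 or a number of a turn 10.7, either way. A call with a gripper value outside its range is refused whole. The fingers move at their own pace and stop on an object; "newtons" is the grip in N (left out, the last holds). Time passes only in rows, so rows that do not move let the fingers close. It gives the time, the measured TCP pose, the force, the opening and the grip force at its end, in the units of the state.
- ctrl.observe(): the state, without advancing time (a new reading comes with each control period).
- get_image(name): name is "side" or "top"; returns a dict with "color" (384x512x3 uint8, blue, green, red), "z_map" (384x512 float32, m along the optical axis (not along the pixel's ray), 0 where there is no reading), "fx", "fy", "cx", "cy" (pixels), "extrinsics" (4x4, takes a point from world to camera coordinates). Camera axes: x right, y down, z forward; pixel columns grow to the right and rows downward; lengths in m; the calibration is good to about 2 mm. A picture is of the moment at which its call begins.
- order.hand_in(): hands the job in; it is judged then, once.
The state is a dict: "time_s": time; "joint_pos": joint angles; "qvel": joint speeds; "joint_efforts": joint torques, N m; "tool_pos": TCP position; "tool_rot": TCP orientation; "wrist_force": force on the tool from outside, world axes, zero at the start; "torque": the same for the moment, N m; "gripper_width": finger opening in m; "gripper_force": force on a finger pad.
Only numpy, scipy, OpenCV 4.12 (cv2) and the standard library are available. Lean on these libraries where they do the work, as an engineer would, in place of code of your own. Each camera call takes 0.05 s, during which the arm holds its last target. There are 200 camera calls.

TASK

Run a batch in the test carrier. First take the red tag off the hook of the blue control box and stand it upright in the empty slot of the black stand; then press every detector unit from the blue mat into a free nest, one to a nest, straight down until both orange catches snap in over its tray and it sits fully home. When all are in, press the green start button all the way and let it go, then take the green tag from the stand and hang it by its hole on the hook; leave the other units, off the mat, where they are.

Things in the scene. Friction and masses are not known exactly. Their poses are not given: they have to be found in the camera images.
- unit_a: detector unit that starts on the blue mat: white-edged square tray 69 x 69 x 9 mm with cut corners, on it a round puck 46 mm in diameter from z = 10 to 34 mm (black 48 mm cap from 27 mm up), 85 g. Origin at the centre of the tray's underside, z up, x and y along the tray's sides; it fits a nest at any quarter turn. Best gripped round the puck, above the tray. May be absent
- unit_b: detector unit that starts on the blue mat: white-edged square tray 69 x 69 x 9 mm with cut corners, on it a round puck 46 mm in diameter from z = 10 to 34 mm (black 48 mm cap from 27 mm up), 85 g. Origin at the centre of the tray's underside, z up, x and y along the tray's sides; it fits a nest at any quarter turn. Best gripped round the puck, above the tray. May be absent
- unit_c: detector unit that starts on the blue mat: white-edged square tray 69 x 69 x 9 mm with cut corners, on it a round puck 46 mm in diameter from z = 10 to 34 mm (black 48 mm cap from 27 mm up), 85 g. Origin at the centre of the tray's underside, z up, x and y along the tray's sides; it fits a nest at any quarter turn. Best gripped round the puck, above the tray. May be absent
- spare_unit: bystander: a like unit, 69 x 69 x 34 mm, loose on the bench left of the mat; not to be moved. Just beyond it, near x = 0.5, y = 0.35 m, a stiff black cord hangs from high above down to the bench: keep the arm clear of it
- mat: fixed thin blue mat, 126 (x) x 300 (y) x 2 mm, origin at the centre of its underside; the units to be loaded start on it, standing 2 mm above the bench
- carrier: fixed grey test carrier, base plate 128 (x) x 266 (y) x 26 mm, origin at the centre of its underside; three nests in a row along its y, 84 mm apart, each with an orange sprung catch at the front (-x) and rear (+x) and low white round-topped ribs (6.5 mm high, 2 mm play each side) at its y sides. Fingers have room at the y sides of the puck; on the x sides the catches stand there
- nest0 (a point): middle of a nest's floor (26 mm above the bench), axes as the carrier; a seated unit's origin comes here, tray sides along x and y. A tray lowered in line rests on the catches' ramps about 16 mm above the floor; pressed straight down it meets about 10 N in all, then in the last 2 mm the noses snap in over the tray, the force drops and it sits on the floor
- nest1 (a point): middle of a nest's floor (26 mm above the bench), axes as the carrier; a seated unit's origin comes here, tray sides along x and y. A tray lowered in line rests on the catches' ramps about 16 mm above the floor; pressed straight down it meets about 10 N in all, then in the last 2 mm the noses snap in over the tray, the force drops and it sits on the floor
- nest2 (a point): middle of a nest's floor (26 mm above the bench), axes as the carrier; a seated unit's origin comes here, tray sides along x and y. A tray lowered in line rests on the catches' ramps about 16 mm above the floor; pressed straight down it meets about 10 N in all, then in the last 2 mm the noses snap in over the tray, the force drops and it sits on the floor
- catch0_front (a joint): m: outward travel of a sprung orange catch, 0 closed (also when snapped over a tray), up to 0.006. 24 mm wide, top 20 mm above the nest floor, post face 36 mm from the nest's middle; its nose juts in to 31 mm at 11 mm above the floor, a steep ramp above it; spread about 3.5 mm while the tray passes
- catch0_rear (a joint): m: outward travel of a sprung orange catch, 0 closed (also when snapped over a tray), up to 0.006. 24 mm wide, top 20 mm above the nest floor, post face 36 mm from the nest's middle; its nose juts in to 31 mm at 11 mm above the floor, a steep ramp above it; spread about 3.5 mm while the tray passes
- catch1_front (a joint): m: outward travel of a sprung orange catch, 0 closed (also when snapped over a tray), up to 0.006. 24 mm wide, top 20 mm above the nest floor, post face 36 mm from the nest's middle; its nose juts in to 31 mm at 11 mm above the floor, a steep ramp above it; spread about 3.5 mm while the tray passes
- catch1_rear (a joint): m: outward travel of a sprung orange catch, 0 closed (also when snapped over a tray), up to 0.006. 24 mm wide, top 20 mm above the nest floor, post face 36 mm from the nest's middle; its nose juts in to 31 mm at 11 mm above the floor, a steep ramp above it; spread about 3.5 mm while the tray passes
- catch2_front (a joint): m: outward travel of a sprung orange catch, 0 closed (also when snapped over a tray), up to 0.006. 24 mm wide, top 20 mm above the nest floor, post face 36 mm from the nest's middle; its nose juts in to 31 mm at 11 mm above the floor, a steep ramp above it; spread about 3.5 mm while the tray passes
- catch2_rear (a joint): m: outward travel of a sprung orange catch, 0 closed (also when snapped over a tray), up to 0.006. 24 mm wide, top 20 mm above the nest floor, post face 36 mm from the nest's middle; its nose juts in to 31 mm at 11 mm above the floor, a steep ramp above it; spread about 3.5 mm while the tray passes
- control_box: fixed blue box 60 (x) x 124 (y) x 42 mm, origin at the centre of its underside; bears a green button on a raised block and a steel tag hook: a 6 mm upright rod at x = +15, y = +30 mm up to z = 115 mm, there bent into a straight 6 mm peg that runs towards the box's own -x, rising gently to its red ball tip (9 mm) at x = -34, y = +30, z = 125 mm.
- hook_mid (a point): middle of the hook's peg (box frame x = -9, y = +30, z = 120 mm); axes as the control box, the peg points along -x
- start_button_top (a point): centre of the top of the green round start button (32 mm in diameter) on a block 46 x 46 mm at the box's y = -34 mm, the other end from the hook; pressed straight down
- start_button (a joint): m: travel of the start button, 0 up, 0.006 fully down; springs back; fully down takes 5 N
- green_tag: loose green tag, standing in the rear slot of the stand at the start: a rigid plate 6 (x) x 54 (y) x 78 (z) mm, upright, 40 g, origin at the centre of its bottom edge, x normal to the plate; both faces alike, with a white panel in the lower half. A square 18 mm hole, centre 46 mm above the bottom edge, leaves 23 mm of solid plate above it to grip
- red_tag: loose red tag, hanging by its hole on the hook of the control box at the start: a rigid plate 6 (x) x 54 (y) x 78 (z) mm, upright, 40 g, origin at the centre of its bottom edge, x normal to the plate; both faces alike, with a white panel in the lower half. A square 18 mm hole, centre 46 mm above the bottom edge, leaves 23 mm of solid plate above it to grip
- green_tag_hole (a point): centre of the green tag's hole; axes as the tag
- red_tag_hole (a point): centre of the red tag's hole; axes as the tag
- tag_stand: fixed black stand 88 (x) x 80 (y) x 26 mm, origin at the centre of its underside; two parallel slots along y, at x = +22 mm (rear: holds the green tag at the start) and x = -22 mm (front: empty), each 9.6 mm wide with rounded lips, 66 mm long and 22 mm deep, floor 4 mm above the bench. A tag in a slot stands upright, a little loose, its x along the stand's x; lift it 25 mm to free it
There are look-alikes about, which are no part of the job. Leave any purple or turquoise look-alike of the unit_c alone.

How it is judged:
On the way, in this order (a step that is already met when the one before it is completed fails the run):
1. the red tag stands upright in a slot of the stand (z of red_tag in the frame of tag_stand below 0.01 m and y of red_tag in the frame of tag_stand between -0.009 and 0.009 m and angle between red_tag's own z axis and vertical below 0.35 rad and (x of red_tag in the frame of tag_stand between -0.028 and -0.016 m or x of red_tag in the frame of tag_stand between 0.016 and 0.028 m)), for 0.2 s.
2. every unit from the blue mat is snapped home in a nest of its own (((horizontal distance between unit_a and nest0 below 0.004 m and z of unit_a in the frame of nest0 below 0.0015 m and angle between unit_a's own z axis and vertical below 0.05 rad and value of joint each of catch0_front, catch0_rear below 0.0015 m) or (horizontal distance between unit_a and nest1 below 0.004 m and z of unit_a in the frame of nest1 below 0.0015 m and angle between unit_a's own z axis and vertical below 0.05 rad and value of joint each of catch1_front, catch1_rear below 0.0015 m) or (horizontal distance between unit_a and nest2 below 0.004 m and z of unit_a in the frame of nest2 below 0.0015 m and angle between unit_a's own z axis and vertical below 0.05 rad and value of joint each of catch2_front, catch2_rear below 0.0015 m)) and ((horizontal distance between unit_b and nest0 below 0.004 m and z of unit_b in the frame of nest0 below 0.0015 m and angle between unit_b's own z axis and vertical below 0.05 rad and value of joint each of catch0_front, catch0_rear below 0.0015 m) or (horizontal distance between unit_b and nest1 below 0.004 m and z of unit_b in the frame of nest1 below 0.0015 m and angle between unit_b's own z axis and vertical below 0.05 rad and value of joint each of catch1_front, catch1_rear below 0.0015 m) or (horizontal distance between unit_b and nest2 below 0.004 m and z of unit_b in the frame of nest2 below 0.0015 m and angle between unit_b's own z axis and vertical below 0.05 rad and value of joint each of catch2_front, catch2_rear below 0.0015 m)) and ((horizontal distance between unit_c and nest0 below 0.004 m and z of unit_c in the frame of nest0 below 0.0015 m and angle between unit_c's own z axis and vertical below 0.05 rad and value of joint each of catch0_front, catch0_rear below 0.0015 m) or (horizontal distance between unit_c and nest1 below 0.004 m and z of unit_c in the frame of nest1 below 0.0015 m and angle between unit_c's own z axis and vertical below 0.05 rad and value of joint each of catch1_front, catch1_rear below 0.0015 m) or (horizontal distance between unit_c and nest2 below 0.004 m and z of unit_c in the frame of nest2 below 0.0015 m and angle between unit_c's own z axis and vertical below 0.05 rad and value of joint each of catch2_front, catch2_rear below 0.0015 m))), for 0.2 s.
3. the start button is pressed all the way, with all the units home (all of step 2 and value of joint start_button above 0.0045 m), for 0.05 s.
4. the green tag hangs on the hook (x of green_tag_hole in the frame of control_box between -0.03 and 0.014 m and y of green_tag_hole in the frame of control_box between 0.021 and 0.039 m and z of green_tag_hole in the frame of control_box between 0.095 and 0.122 m and angle between green_tag's own z axis and vertical below 0.35 rad), for 0.2 s.
At the end, for the whole second after the job is handed in: every unit from the mat that is present lies on a nest's floor (within 1.5 mm, 4 mm sideways, level), both catches closed over it; button up; green tag hangs upright (within 20 degrees), peg through its hole; red tag stands upright (20 degrees) down in a slot of the stand; all at rest (all of step 1 and all of step 2 and all of step 4 and value of joint start_button below 0.002 m and linear speed of each of unit_a, unit_b, unit_c, green_tag, red_tag below 0.02 m/s); the robot touches nothing.
It fails at once if the spare unit off the mat is moved more than 25 mm (distance of spare_unit from where it was at the start of the episode above 0.025 m).
Of unit_a, unit_b, unit_c only 2 to 3 are there at a start; the rules pass over those that are not, and their reading is None.
At some moment in a run one of unit_a, unit_b, unit_c may be knocked a few centimetres aside while the robot is not near it.
It also fails if it takes over 200 s, if anything falls off the work surface, if the arm or the gripper's body presses on something with over 40 N, if the wrist force passes 120 N, or if a joint passes its speed limit or range.

## Working session

There is one attempt and no reset: what is moved stays moved. The work goes in short steps, Python scripts to look and compute and a tool call to move; the robot and the scene stay as the last step left them, time stands still between calls to the robot, and variables do not carry over. Pictures are saved under pics/ and viewed, at most 14 in all, crops included, and the job is handed in when it is done.

Besides the shell and the picture viewer there is one more tool, called after "Call:" by a JSON object that holds its "op" and its "data". move_arm: Moves the arm, as the interface text tells. Its arguments: {"type":"object","properties":{"increments":{"type":"string"},"newtons":{"type":"number"}},"required":["increments"]}

```bash
mkdir -p pics; ls; cat > h.py <<'E'
import numpy as np, cv2
from workcell import ctrl, get_image, order
def pts(im):
    z=im["z_map"]; v,u=np.mgrid[:z.shape[0],:z.shape[1]]
    P=np.stack([(u-im["cx"])/im["fx"]*z,(v-im["cy"])/im["fy"]*z,z],-1)
    E=np.array(im["extrinsics"]); return (P-E[:3,3])@E[:3,:3]
def ray(im,u,v,h):
    E=np.array(im["extrinsics"]);R=E[:3,:3];c=-R.T@E[:3,3]
    d=R.T@np.array([(u-im["cx"])/im["fx"],(v-im["cy"])/im["fy"],1]); return c+d*(h-c[2])/d[2]
def proj(im,p):
    E=np.array(im["extrinsics"]);q=E[:3,:3]@np.array(p)+E[:3,3]
    return [im["fx"]*q[0]/q[2]+im["cx"],im["fy"]*q[1]/q[2]+im["cy"]]
E
python3 - <<'E'
from h import *
import pickle
for n in("top","side"):
    im=get_image(n);pickle.dump(im,open(n+".pkl","wb"));cv2.imwrite(f"pics/{n}0.png",im["color"] if 0 else cv2.resize(im["color"],(800,600)))
    E=np.array(im["extrinsics"]);print(n,-E[:3,:3].T@E[:3,3],im["fx"],E[:3,:3].round(3).tolist())
s=ctrl.observe();print(s,ctrl.tcp_to_grasp)
E
```

```text
pics
top [0.1119     0.09842574 1.83721187] 467.43620880747795 [[0.098, -0.995, 0.004], [-0.973, -0.096, -0.212], [0.211, 0.017, -0.977]]
side [ 0.54237328 -0.84803258  0.72975519] 392.2537457157072 [[0.995, 0.099, 0.01], [0.062, -0.537, -0.841], [-0.078, 0.838, -0.541]]
{'time_s': 0.1, 'joint_pos': array([-1.04586248,  0.50176501, -0.4267962 ,  1.5513255 ,  0.22079696,
        1.13833033, -0.21029328]), 'qvel': array([ 0.00067349, -0.00062628, -0.00068724, -0.00367485,  0.00130491,
       -0.00064143, -0.00324825]), 'joint_efforts': array([-1.04395120e-02, -5.70822537e+01, -5.83859950e+00, -2.81749070e+01,
        1.04395024e-02,  5.54156213e-03,  1.22569713e-05]), 'tool_pos': array([0.1680751 , 0.62724595, 0.23036354]), 'tool_rot': array([-1.44287960e-04,  1.30473866e-01,  9.91451351e-01, -8.76468708e-04]), 'wrist_force': array([-0.20090158, -0.19073533, -0.15467587]), 'torque': array([ 0.04035434, -0.00390047,  0.00481698]), 'gripper_force': 0.0, 'gripper_width': 0.08546484944327683} -0.0187
```

View pics/top0.png

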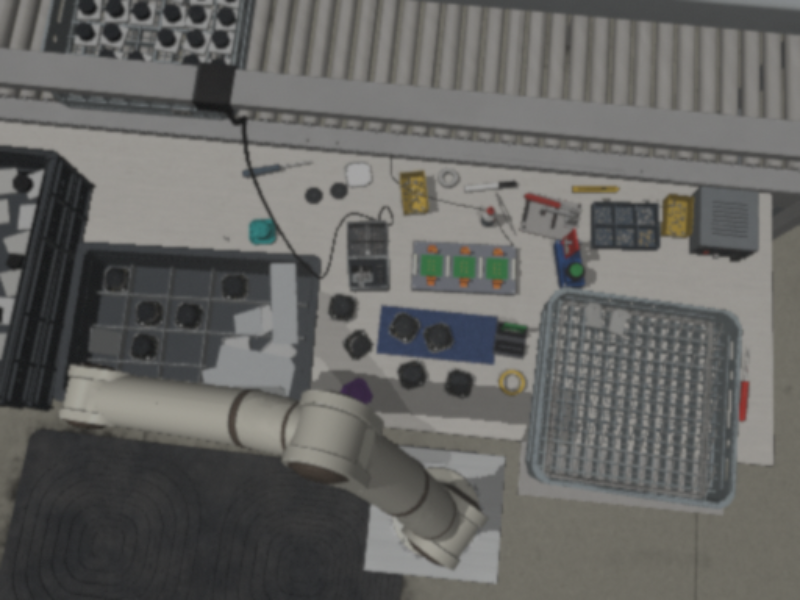

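View pics/side0.png

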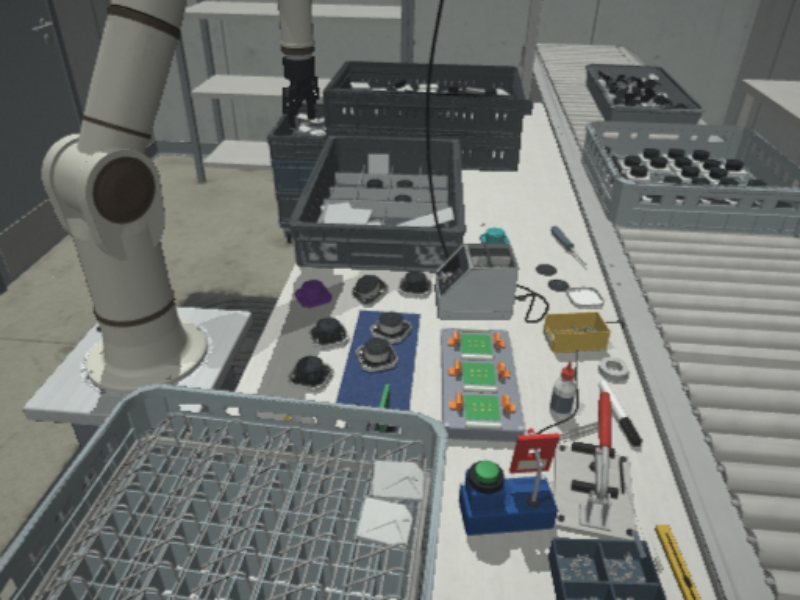

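The top view shows the mat (437,335) with two units on it at (404,327) and (438,337), in the 800×600 view. Other units stand off the mat at (342,307), (357,345), (411,375) and (459,383), with the purple look-alike at (357,390) and the turquoise one at (262,231). The carrier is at (465,268), the stand at (511,338) and the box at (570,262), with the red tag towards +x.

```bash
python3 - <<'E'
from h import *
import pickle
T=pickle.load(open("top.pkl","rb"));S=pickle.load(open("side.pkl","rb"))
a=cv2.resize(T["color"][140:260,200:400],(800,480),interpolation=cv2.INTER_CUBIC)
cv2.imwrite("pics/t1.png",a)
b=cv2.resize(S["color"][180:350,190:400],(741,600),interpolation=cv2.INTER_CUBIC)
cv2.imwrite("pics/s1.png",b)
for n,im in(("T",T),("S",S)):
    P=pts(im);h=cv2.cvtColor(im["color"],cv2.COLOR_BGR2HSV);H,s,V=[h[...,i].astype(int) for i in range(3)]
    W=(P[...,0]>.25)&(P[...,0]<.85)&(abs(P[...,1])<.5)&(P[...,2]>-.03)&(P[...,2]<.16)
    for c,m in dict(green=(H>45)&(H<75)&(s>120),red=((H<6)|(H>174))&(s>140),orange=(H>=7)&(H<17)&(s>140),blue=(H>105)&(H<125)&(s>120)).items():
        m=(m&W).astype(np.uint8);k,l,st,ce=cv2.connectedComponentsWithStats(m)
        for i in range(1,k):
            if st[i,4]>=8:
                p=P[l==i];print(n,c,st[i,4],ce[i].round(1),"med",np.median(p,0).round(4),"min",p.min(0).round(3),"max",p.max(0).round(3))
E
```

```text
T green 19 [271.5 169.3] med [0.6073 0.0834 0.027 ] min [0.587 0.079 0.013] max [0.624 0.087 0.034]
T green 17 [279.8 169.8] med [0.6074 0.0498 0.0254] min [0.591 0.044 0.023] max [0.629 0.055 0.037]
T green 19 [292.5 170.3] med [ 0.6108 -0.0015  0.0259] min [ 0.592 -0.005  0.015] max [0.629 0.003 0.036]
T green 14 [300.6 170.2] med [ 0.6153 -0.0342  0.0262] min [ 0.595 -0.036  0.021] max [ 0.63  -0.029  0.034]
T green 13 [313.4 172. ] med [ 0.6123 -0.0832  0.0237] min [ 0.595 -0.093  0.015] max [ 0.635 -0.082  0.033]
T green 9 [321.9 172.9] med [ 0.6119 -0.1194  0.0231] min [ 0.598 -0.12   0.016] max [ 0.629 -0.117  0.034]
T green 23 [368.3 172.3] med [ 0.613  -0.2876  0.0962] min [ 0.601 -0.297  0.086] max [ 0.622 -0.28   0.106]
T red 32 [346.5 127.8] med [ 0.7776 -0.19    0.1156] min [ 0.769 -0.231  0.101] max [ 0.787 -0.153  0.127]
T red 39 [366.7 154.8] med [ 0.6651 -0.2705  0.1403] min [ 0.651 -0.278  0.109] max [ 0.692 -0.264  0.149]
T orange 10 [276.4 159. ] med [0.6455 0.0675 0.044 ] min [0.641 0.061 0.029] max [0.655 0.074 0.053]
T orange 10 [297.5 160. ] med [ 0.6501 -0.01
[... 1624 characters left out ...]
] min [0.558 0.05  0.027] max [0.575 0.075 0.045]
S orange 35 [318.6 217.9] med [0.6471 0.0617 0.039 ] min [0.641 0.054 0.026] max [0.659 0.078 0.046]
S orange 40 [291.1 236. ] med [ 0.5719 -0.0246  0.0312] min [ 0.563 -0.033  0.027] max [ 0.579 -0.01   0.045]
S orange 40 [321.4 236.9] med [ 0.651  -0.0215  0.0383] min [ 0.646 -0.031  0.028] max [ 0.663 -0.006  0.045]
S orange 49 [292.  257.5] med [ 0.5764 -0.1077  0.0315] min [ 0.565 -0.116  0.026] max [ 0.582 -0.095  0.047]
S orange 49 [324.4 258.5] med [ 0.6547 -0.1067  0.0391] min [ 0.648 -0.115  0.028] max [ 0.667 -0.09   0.047]
S blue 1647 [324.1 324.5] med [ 0.6465 -0.3091  0.0398] min [ 0.583 -0.328  0.004] max [ 0.711 -0.251  0.087]
```

View pics/t1.png

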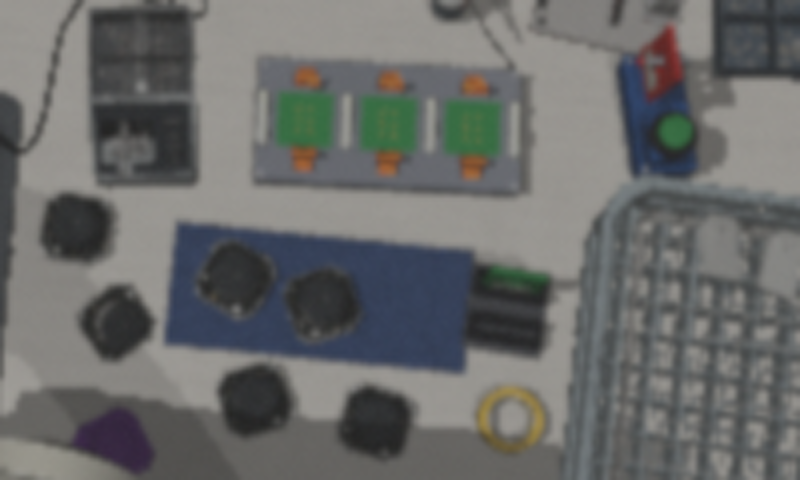

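View pics/s1.png

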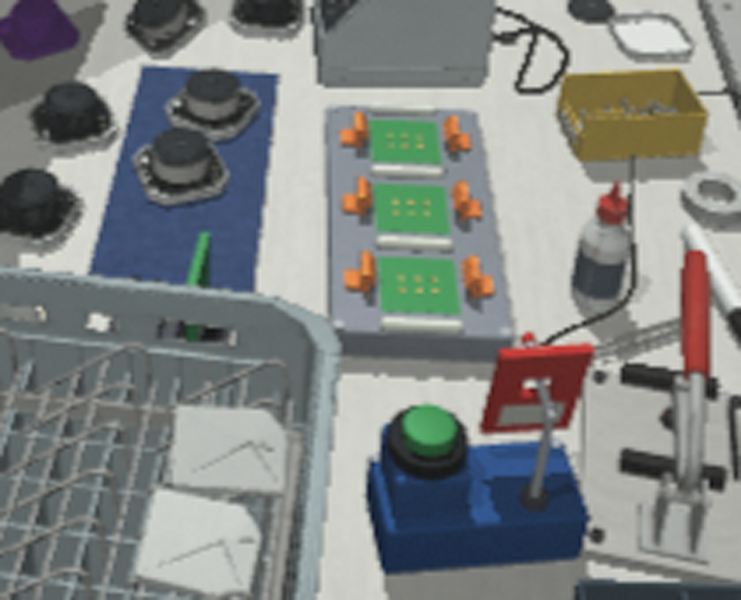

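The crops confirm two units on the mat, at crop pixels (236,278) and (323,302) in the top view. They also show three empty nests, the green tag in the rear slot (518,278), and the red tag on the hook with its ball tip on the +y side. Next I measure the details.

```bash
cat >> h.py <<'E'
def rect(p):
    c,(w,h),a=cv2.minAreaRect((p[:,:2]*1000).astype(np.float32)); return np.round(c,1),round(w,1),round(h,1),round(a,1)
def sel(P,lo,hi): return np.all((P>np.array(lo))&(P<np.array(hi)),-1)
def units(T,S=None,box=((.40,-.14),(.56,.18))):
    (x0,y0),(x1,y1)=box
    for n,im in (("T",T),("S",S)):
        if im is None: continue
        P=pts(im);m=sel(P,(x0,y0,.024),(x1,y1,.05)).astype(np.uint8)
        k,l,st,ce=cv2.connectedComponentsWithStats(m)
        for i in range(1,k):
            if st[i,4]<25: continue
            q=P[(l==i)];zt=np.percentile(q[:,2],70)
            c=cv2.minEnclosingCircle((q[:,:2]*1000).astype(np.float32))
            t=P[sel(P,(q[:,0].mean()-.055,q[:,1].mean()-.055,.0065),(q[:,0].mean()+.055,q[:,1].mean()+.055,.016))]
            print(n,"cap",ce[i].round(1),st[i,4],"zt",zt.round(4),"mean",q.mean(0).round(4),"circ",np.round(c[0],1),round(c[1],1),"ray",ray(im,*ce[i],zt).round(4),"tray",rect(t),len(t))
E
python3 - <<'E'
from h import *
import pickle
T=pickle.load(open("top.pkl","rb"));S=pickle.load(open("side.pkl","rb"))
units(T,S)
for n,im in(("T",T),("S",S)):
    P=pts(im);h=cv2.cvtColor(im["color"],cv2.COLOR_BGR2HSV);H,s,V=[h[...,i].astype(int) for i in range(3)]
    red=((H<6)|(H>174))&(s>110); g=(H>45)&(H<75)&(s>100)
    p=P[red&sel(P,(.63,-.32,.06),(.72,-.2,.16))]
    for _ in range(3):
        c=p.mean(0);u,d,v=np.linalg.svd(p-c,full_matrices=False);p=p[abs((p-c)@v[2])<.005]
    print(n,"redtag c",c.round(4),"normal",v[2].round(3),"min",p.min(0).round(4),"max",p.max(0).round(4),len(p))
    p=P[g&sel(P,(.44,-.2,.06),(.49,-.1,.1))]
    if len(p)>4:
        c=p.mean(0);u,d,v=np.linalg.svd(p-c,full_matrices=False);print("gtag",c.round(4),v[0].round(3),p.min(0).round(4),p.max(0).round(4))
    p=P[sel(P,(.38,-.205,.022),(.5,-.09,.03))];print("stand top",rect(p),len(p))
    p=P[sel(P,(.5,-.18,.021),(.7,.14,.0295))];print("carrier",rect(p),len(p))
    p=P[sel(P,(.57,-.34,.037),(.72,-.23,.046))];print("box top",rect(p),len(p))
    p=P[g&sel(P,(.58,-.33,.085),(.65,-.25,.11))];print("button",rect(p),np.percentile(p[:,2],[10,50,90]).round(4))
    p=P[sel(P,(.66,-.34,.055),(.72,-.23,.11))&(s<60)];print("rod",p.mean(0).round(4),len(p),p.min(0).round(3),p.max(0).round(3))
    p=P[sel(P,(.2,-.5,.05),(.6,-.16,.25))&~g];print("crate",np.percentile(p[:,2],[50,90,99]).round(3),"ymax by x",[ (x,P[sel(P,(x-.01,-.5,.06),(x+.01,-.16,.25))&~g][:,1].max(initial=-9).round(3)) for x in(.38,.40,.42,.44,.46,.48,.5,.54)])
    p=P[sel(P,(.5,-.4,.06),(.6,-.2,.2))];print("crate xmax",[ (y,P[sel(P,(.4,y-.01,.06),(.6,y+.01,.2))][:,0].max(initial=-9).round(3)) for y in(-.21,-.24,-.27,-.3,-.33)])
E
```

```text
T cap [289.8 184.2] 140 zt 0.0306 mean [0.5521 0.0052 0.029 ] circ [548.1  -2. ] 97.6 ray [0.5517 0.0053 0.0306] tray (array([552.1,   7.3]), 102.9, 110.1, 89.6) 44
T cap [258.4 208.4] 110 zt 0.0368 mean [0.4413 0.1198 0.0348] circ [441.2 119.6] 23.6 ray [0.4409 0.1197 0.0368] tray (array([441.9, 118.9]), 107.9, 109.8, 1.6) 194
T cap [280.3 214.9] 109 zt 0.0372 mean [0.4242 0.0324 0.0351] circ [424.2  32.5] 23.2 ray [0.4238 0.0325 0.0372] tray (array([424.,  33.]), 108.4, 108.1, 89.0) 191
S cap [284.3 195.2] 56 zt 0.0422 mean [0.5462 0.168  0.0368] circ [545.4 170.7] 13.8 ray [0.5462 0.1601 0.0422] tray (array([554.1, 178.9]), 40.1, 83.5, 58.9) 49
S cap [250.2 204.4] 129 zt 0.0342 mean [0.445  0.1133 0.0325] circ [442.7 118.1] 24.5 ray [0.4452 0.1109 0.0342] tray (array([441.7, 112.1]), 87.6, 68.7, 66.7) 116
S cap [285.2 221.8] 98 zt 0.0259 mean [0.5533 0.0503 0.0255] circ [557.3  47.9] 60.5 ray [0.5533 0.0489 0.0259] tray (array([0., 0.]), 0.0, 0.0, 0.0) 0
S cap [241.2 221.9] 162 zt 0.0342 mean [0.4283 0.0261 0.0324] circ [428.8  30.4] 24.4 ray [0.4286 0.0237 0.0342] tray (array([43
[... 1436 characters left out ...]
46.3]), 54.5, 70.4, 80.0) 34
carrier (array([613.1, -19.5]), 127.7, 268.7, 2.5) 2708
box top (array([ 647.5, -286.4]), 123.4, 61.0, 11.2) 873
button (array([ 613.8, -291.8]), 29.6, 31.0, 15.1) [0.0892 0.0943 0.0959]
rod [ 0.6783 -0.2786  0.0846] 129 [ 0.66  -0.299  0.055] [ 0.702 -0.261  0.11 ]
crate [0.095 0.12  0.123] ymax by x [(0.38, np.float64(-0.214)), (0.4, np.float64(-0.215)), (0.42, np.float64(-0.216)), (0.44, np.float64(-0.216)), (0.46, np.float64(-0.17)), (0.48, np.float64(-0.22)), (0.5, np.float64(-0.218)), (0.54, np.float64(-0.226))]
crate xmax [(-0.21, np.float64(0.51)), (-0.24, np.float64(0.557)), (-0.27, np.float64(0.599)), (-0.3, np.float64(0.6)), (-0.33, np.float64(0.558))]
```

Call:
{"op": "move_arm", "data": {"increments": "85 0 -40 -40 0 0 0;85 0 -50 -50 0 0 0;85 0 -50 -30 0 0 0;85 0 -50 0 0 0 0;85 -30 -10 0 0 0 4;85 -60 0 0 0 0 7.7;85 -60 0 0 0 0 7.7;85 -60 0 0 0 0 7.7;85 -60 0 0 0 0 7.7;85 -60 0 0 0 0 7.7;85 -60 0 0 0 0 7.7", "newtons": 40}}

```text
time_s: 1.48
tool_pos: [0.4233, 0.2139, 0.3451]
tool_rot: [-0.0, 0.541, 0.841, -0.0]
wrist_force: [0.4, 0.6, 0.6]
gripper_width: 0.0852
gripper_force: 0.0
```

Call:
{"op": "move_arm", "data": {"increments": "85 -60 0 0 0 0 7.7;85 -60 0 0 0 0 7.7;85 -60 0 0 0 0 7.7;85 -60 0 0 0 0 7.7;85 -60 0 0 0 0 7.7;85 -60 0 0 0 0 7.7;85 0 0 0 0 0 10;85 0 0 0 0 0 10;85 0 0 0 0 0 10;85 0 0 0 0 0 10;85 0 0 0 0 0 10;85 0 0 0 0 0 0;85 0 0 0 0 0 0"}}

```text
time_s: 3.1
tool_pos: [0.456, -0.1334, 0.3453]
tool_rot: [-0.0, 0.987, 0.163, -0.0]
wrist_force: [1.0, 0.2, -0.7]
gripper_width: 0.0847
gripper_force: 0.0
```

```bash
cat >> h.py <<'E'
def go(x,y,z,yaw=None):
    """print tool-frame shift (after turning in place about tool z) to reach TCP x,y,z with tool-y at world yaw deg (mod 180)"""
    s=ctrl.observe();q=s["tool_rot"];from scipy.spatial.transform import Rotation as R
    M=R.from_quat([q[1],q[2],q[3],q[0]]).as_matrix();p=s["tool_pos"]
    cur=np.degrees(np.arctan2(M[1,1],M[0,1])); turn=0
    if yaw is not None: turn=-((yaw-cur+90)%180-90)
    # level correction: rotvec in tool frame bringing tool z to world -z
    t=np.cross([0,0,1],M.T@np.array([0,0,-1.]));
    M2=M@R.from_rotvec([0,0,np.radians(turn)]).as_matrix()
    print("t",s["time_s"],"pos",p.round(4),"yaw",cur.round(2),"turn rz",round(turn,2),"level rx,ry",np.degrees(t[:2]).round(2),
      "shift mm",(M2.T@(np.array([x,y,z])-p)*1000).round(1),"F",s["wrist_force"].round(1),"w",round(s["gripper_width"]*1000,1),"q",s["joint_pos"].round(2))
E
python3 -c "
from h import *
go(.6725,-.2715,.2,-79)"
```

```text
t 3.1 pos [ 0.456  -0.1334  0.3453] yaw -71.2 turn rz 7.8 level rx,ry [-0.01  0.02] shift mm [186.2 176.9 145.2] F [ 1.   0.2 -0.7] w 84.7 q [-0.1   0.05  0.34  1.84 -0.02  1.25 -1.  ]
```

Call:
{"op": "move_arm", "data": {"increments": "40 0 0 0 0 0 7.8;40 40 40 20 0 0 0;40 50 50 40 0 0 0;40 50 50 40 0 0 0;40 46.2 36.9 45 0 0 0;40 0 0 0 0 0 0;40 0 0 0 0 0 0"}}

```text
time_s: 3.98
tool_pos: [0.6365, -0.2496, 0.2257]
tool_rot: [-0.0, 0.996, 0.095, -0.001]
wrist_force: [0.1, 0.2, 0.3]
gripper_width: 0.0401
gripper_force: 0.0
```

```bash
python3 - <<'E'
from h import *
go(.6725,-.2715,.128,-79)
T=get_image("top");S=get_image("side")
a=cv2.resize(T["color"][100:220,300:440],(700,600),interpolation=cv2.INTER_CUBIC)[:600]
b=cv2.resize(S["color"][180:340,270:400],(487,600),interpolation=cv2.INTER_CUBIC)
c=np.hstack([cv2.resize(T["color"][130:190,330:390],(400,400),interpolation=cv2.INTER_CUBIC),cv2.resize(S["color"][200:320,280:400],(400,400),interpolation=cv2.INTER_CUBIC)])
cv2.imwrite("pics/p5.png",c)
E
```

```text
t 3.975 pos [ 0.6365 -0.2496  0.2257] yaw -79.13 turn rz -0.13 level rx,ry [-0.02  0.08] shift mm [31.3 28.4 97.7] F [0.1 0.2 0.3] w 40.1 q [ 0.08  0.55  0.38  1.48 -0.22  1.15 -0.89]
```

View pics/p5.png

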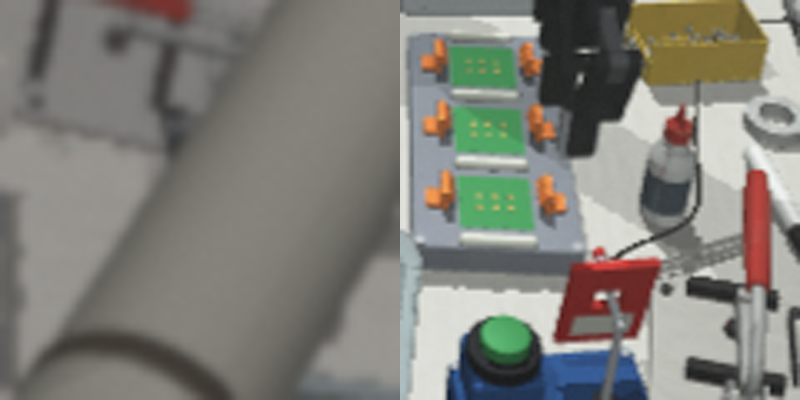

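The side picture shows the open fingers short of the tag, which is at (607,295), with its hook intact. I close the gap in smaller steps.

Call:
{"op": "move_arm", "data": {"increments": "40 16 14 0 0 0 0;40 15 14 0 0 0 0;40 0 0 30 0 0 0;40 0 0 15 0 0 0;40 0 0 0 0 0 0;40 0 0 0 0 0 0"}}

```text
time_s: 4.82
tool_pos: [0.6732, -0.2713, 0.183]
tool_rot: [0.0, 0.996, 0.094, 0.001]
wrist_force: [0.5, -0.7, -0.6]
gripper_width: 0.0402
gripper_force: 0.0
```

```bash
python3 - <<'E'
from h import *
go(.6725,-.2715,.131,-79)
S=get_image("side");print(proj(S,ctrl.observe()["tool_pos"]))
cv2.imwrite("pics/p6.png",cv2.resize(S["color"][230:330,290:410],(720,600),interpolation=cv2.INTER_CUBIC))
E
```

```text
t 4.825 pos [ 0.6732 -0.2713  0.183 ] yaw -79.18 turn rz -0.18 level rx,ry [ 0.06 -0.12] shift mm [-0.8 -0.  52. ] F [ 0.5 -0.7 -0.6] w 40.2 q [ 0.11  0.67  0.37  1.4  -0.25  1.12 -0.86]
[np.float64(345.91852223161607), np.float64(264.10649456616716)]
```

View pics/p6.png

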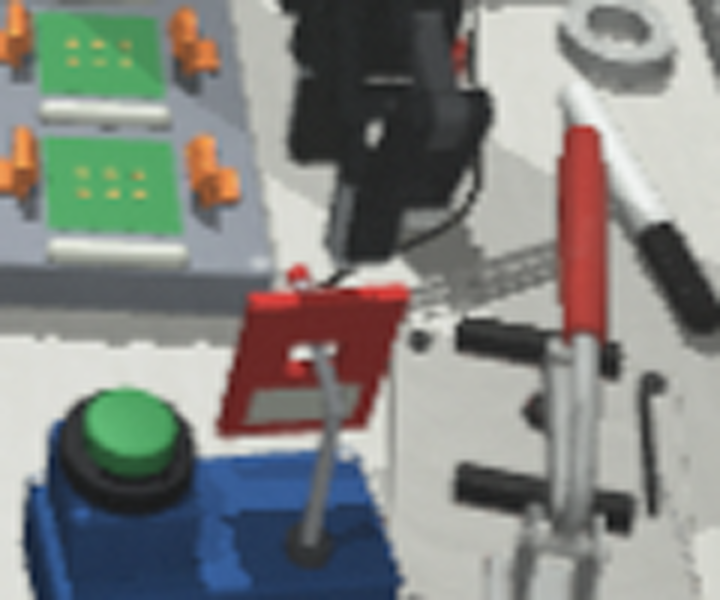

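The picture shows the fingers above and behind the tag top (325,295), lined up with the plate. I descend and grip.

Call:
{"op": "move_arm", "data": {"increments": "40 -2 0 25 0 0 0;40 0 0 15 0 0 0;40 0 0 12 0 0 0;40 0 0 0 0 0 0;20 0 0 0 0 0 0;0 0 0 0 0 0 0;0 0 0 0 0 0 0;0 0 0 0 0 0 0;0 0 0 0 0 0 0", "newtons": 30}}

```text
time_s: 6.0
tool_pos: [0.6708, -0.2718, 0.1293]
tool_rot: [0.0, 0.996, 0.094, 0.0]
wrist_force: [0.8, 0.1, 0.5]
gripper_width: 0.005
gripper_force: 35.7
```

Call:
{"op": "move_arm", "data": {"increments": "0 0 0 -3 0 0 0;0 0 0 -3 0 0 0;0 0 -8 -2 0 0 0;0 0 -9 -2 0 0 0;0 0 -9 -1 0 0 0;0 0 -10 0 0 0 0;0 0 -12 0 0 0 0;0 0 -12 0 0 0 0;0 0 -10 -20 0 0 0;0 0 0 -40 0 0 0;0 0 0 -30 0 0 0;0 0 0 0 0 0 0"}}

```text
time_s: 7.5
tool_pos: [0.6598, -0.2037, 0.2352]
tool_rot: [0.001, 0.996, 0.094, 0.004]
wrist_force: [-0.3, -0.5, -0.2]
gripper_width: 0.0051
gripper_force: 35.5
```

```bash
python3 - <<'E'
from h import *
go(.419,-.1487,.22,-2.7+90-90)
T=get_image("top");S=get_image("side")
import pickle
pickle.dump((T,S),open("r.pkl","wb"))
for n,im in(("T",T),("S",S)):
    P=pts(im);h=cv2.cvtColor(im["color"],cv2.COLOR_BGR2HSV);H,s,V=[h[...,i].astype(int) for i in range(3)]
    red=((H<6)|(H>174))&(s>110)
    p=P[red&sel(P,(.6,-.32,.12),(.72,-.15,.3))]
    if len(p)>9:
        c=p.mean(0);u,d,v=np.linalg.svd(p-c,full_matrices=False);print(n,c.round(4),v[2].round(3),p.min(0).round(4),p.max(0).round(4),len(p))
cv2.imwrite("pics/p7.png",np.hstack([cv2.resize(S["color"][180:300,280:400],(400,400)),cv2.resize(S["color"][230:330,190:290],(400,400),interpolation=cv2.INTER_CUBIC)]))
E
```

```text
t 7.5 pos [ 0.6598 -0.2037  0.2352] yaw -79.2 turn rz -76.5 level rx,ry [ 0.19 -0.41] shift mm [  43.6 -243.3   13.2] F [-0.3 -0.5 -0.2] w 5.1 q [ 0.    0.55  0.38  1.46 -0.22  1.16 -0.96]
S [ 0.6625 -0.2062  0.2132] [-0.171  0.981 -0.09 ] [ 0.6369 -0.2494  0.1249] [ 0.6888 -0.1955  0.2578] 456
```

View pics/p7.png

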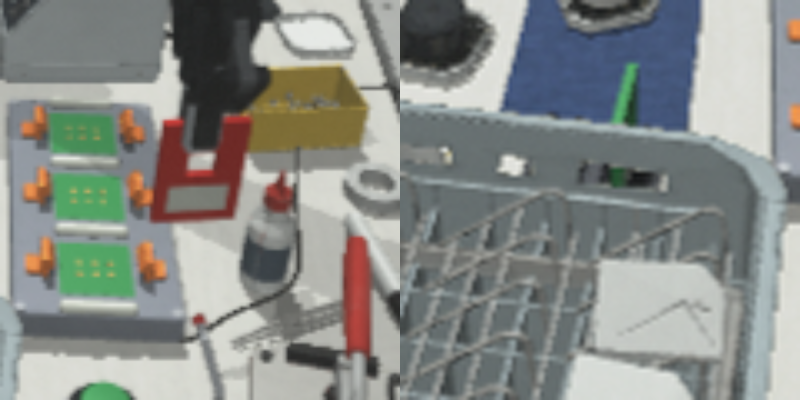

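The held red tag is upright in the side view (200,168), with its hole visible. The green tag stands in the rear slot (627,120), behind the crate wall.

Call:
{"op": "move_arm", "data": {"increments": "0 0 0 0 0 0 -9.5;0 0 0 0 0 0 -9.5;0 0 0 0 0 0 -9.5;0 0 0 0 0 0 -9.5;0 0 0 0 0 0 -9.5;0 0 0 0 0 0 -9.5;0 0 0 0 0 0 -9.5;0 0 0 0 0 0 -9.5;0 0 -20 0 0 0 -0.5;0 8 -40 0 0 0 0;0 8 -40 3 0 0 0;0 9 -40 3 0 0 0;0 9 -40 3 0 0 0;0 9 -40 3 0 0 0;0 0 -20 0 0 0 0;0 0 0 0 0 0 0;0 0 0 0 0 0 0"}}

```text
time_s: 9.72
tool_pos: [0.4204, -0.1485, 0.2179]
tool_rot: [0.0, 0.724, 0.69, 0.0]
wrist_force: [-0.1, -0.3, -0.9]
gripper_width: 0.005
gripper_force: 35.5
```

```bash
cat > tags.py <<'E'
from h import *
T=get_image("top");S=get_image("side")
for n,im in(("T",T),("S",S)):
    P=pts(im);h=cv2.cvtColor(im["color"],cv2.COLOR_BGR2HSV);H,s,V=[h[...,i].astype(int) for i in range(3)]
    red=((H<6)|(H>174))&(s>110);g=(H>45)&(H<75)&(s>100)
    for k,m in(("red",red),("green",g)):
        p=P[m&sel(P,(.36,-.25,.03),(.53,-.08,.33))]
        if len(p)>9:
            c=p.mean(0);u,d,v=np.linalg.svd(p-c,full_matrices=False);print(n,k,c.round(4),"n",v[2].round(3),"dir0",v[0].round(3),p.min(0).round(4),p.max(0).round(4),len(p))
E
python3 - <<'E'
from tags import *
go(.419,-.1487,.12,-2.7)
cv2.imwrite("pics/p8.png",cv2.resize(S["color"][180:300,180:300],(600,600),interpolation=cv2.INTER_CUBIC))
E
```

```text
T red [ 0.4224 -0.1273  0.2092] n [-0.944 -0.29  -0.157] dir0 [-0.208  0.157  0.965] [ 0.4163 -0.1552  0.0438] [ 0.4606 -0.1169  0.2424] 23
S red [ 0.4208 -0.1657  0.2027] n [ 0.998 -0.06   0.006] dir0 [ 0.002 -0.068 -0.998] [ 0.4148 -0.1736  0.1568] [ 0.4245 -0.1339  0.2376] 123
S green [ 0.4634 -0.1547  0.07  ] n [ 0.995 -0.103  0.014] dir0 [0.06  0.681 0.73 ] [ 0.4582 -0.1798  0.0322] [ 0.4666 -0.1274  0.0828] 61
t 9.825 pos [ 0.4207 -0.1485  0.2179] yaw -2.68 turn rz 0.02 level rx,ry [0. 0.] shift mm [-0.2 -1.7 97.9] F [-0.1 -0.  -0.6] w 5.0 q [ 0.19  0.12  0.09  2.07 -0.01  0.96  0.25]
```

View pics/p8.png

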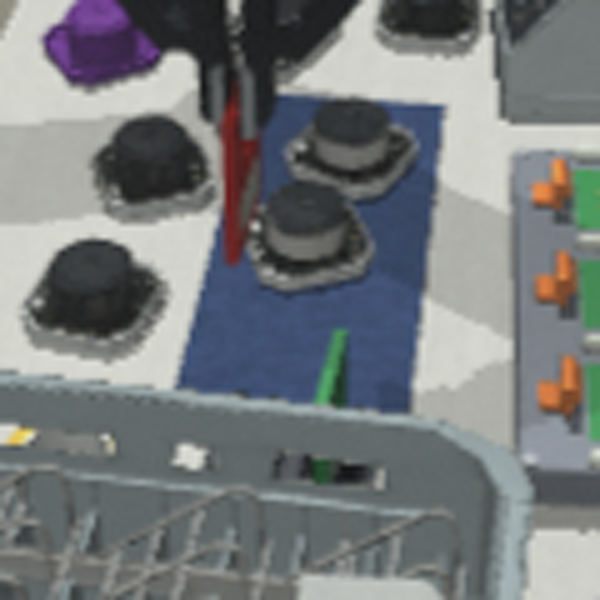

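The red tag hangs at (238,180), in front of the green tag at (335,365). I lower it to just above the slot and measure again.

Call:
{"op": "move_arm", "data": {"increments": "0 0 -1.3 30 0 0 0;0 0 0 30 0 0 0;0 0 0 30 0 0 0;0 0 0 17 0 0 0;0 0 0 0 0 0 0;0 0 0 0 0 0 0"}}

```text
time_s: 10.58
tool_pos: [0.4194, -0.1486, 0.1115]
tool_rot: [0.0, 0.724, 0.69, 0.0]
wrist_force: [0.5, 0.7, 0.2]
gripper_width: 0.0051
gripper_force: 35.5
```

```bash
python3 - <<'E'
from tags import *
go(.419,-.1487,.068,-2.7)
cv2.imwrite("pics/p9.png",cv2.resize(S["color"][210:290,200:280],(600,600),interpolation=cv2.INTER_CUBIC))
P=pts(S);h=cv2.cvtColor(S["color"],cv2.COLOR_BGR2HSV);H,s,V=[h[...,i].astype(int) for i in range(3)]
for k,m in (("r",((H<6)|(H>174))&(s>110)),("g",(H>45)&(H<75)&(s>100))):
    for z in (.04,.05,.06,.07,.075,.08,.09,.1):
        q=P[m&sel(P,(.38,-.25,z-.004),(.5,-.08,z+.004))]
        if len(q): print(k,z,len(q),q.mean(0).round(4),q[:,0].min().round(4),q[:,0].max().round(4))
E
```

```text
T red [ 0.4164 -0.124   0.1234] n [-0.99  -0.086 -0.114] dir0 [-0.117  0.026  0.993] [ 0.3987 -0.1332  0.0707] [ 0.4213 -0.1168  0.249 ] 17
S red [ 0.4201 -0.1649  0.1068] n [ 0.996 -0.08   0.046] dir0 [ 0.056  0.119 -0.991] [ 0.4161 -0.1741  0.0793] [ 0.4238 -0.134   0.1339] 73
S green [ 0.4634 -0.1548  0.0701] n [ 0.995 -0.103  0.016] dir0 [0.06  0.691 0.72 ] [ 0.4582 -0.1811  0.0326] [ 0.4667 -0.1263  0.0828] 61
t 10.675 pos [ 0.4195 -0.1487  0.1119] yaw -2.69 turn rz 0.01 level rx,ry [0.1  0.02] shift mm [-0.  -0.6 43.9] F [ 0.7 -0.3 -0.1] w 5.2 q [ 0.2   0.28  0.09  2.16 -0.04  0.69  0.27]
r 0.08 4 [ 0.4206 -0.1617  0.0815] 0.4169 0.4237
r 0.09 12 [ 0.4212 -0.158   0.0899] 0.4177 0.4238
r 0.1 12 [ 0.4202 -0.1682  0.1002] 0.4178 0.4228
g 0.04 7 [ 0.4599 -0.1789  0.04  ] 0.4582 0.4611
g 0.05 2 [ 0.4666 -0.1436  0.0519] 0.4665 0.4667
g 0.06 4 [ 0.4663 -0.1464  0.0604] 0.4654 0.4666
g 0.07 5 [ 0.4661 -0.1485  0.07  ] 0.4654 0.4666
g 0.075 8 [ 0.464  -0.1588  0.0772] 0.4592 0.4666
g 0.08 38 [ 0.4632 -0.1511  0.0803] 0.4592 0.4666
```

View pics/p9.png

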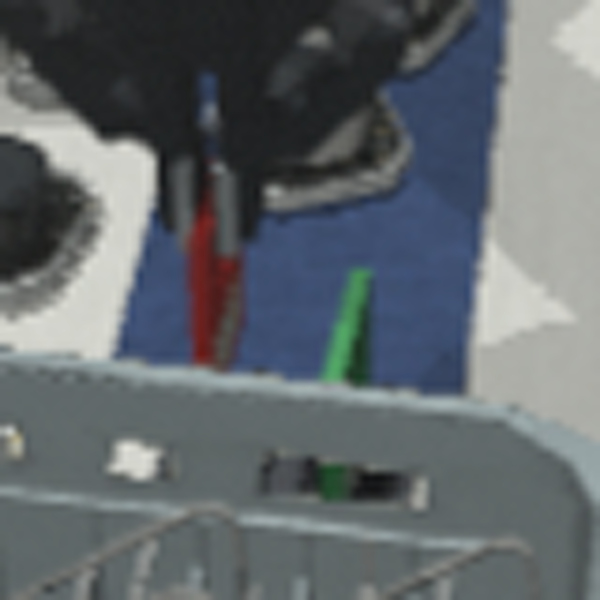

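Call:
{"op": "move_arm", "data": {"increments": "0 0 -1.5 10 0 0 0;0 0 0 7 0 0 0;0 0 0 4 0 0 0;0 0 0 3 0 0 0;0 0 0 3 0 0 0;0 0 0 0 0 0 0"}}

```text
time_s: 11.42
tool_pos: [0.4169, -0.1483, 0.0839]
tool_rot: [-0.0, 0.724, 0.69, -0.0]
wrist_force: [-0.9, 0.6, -1.3]
gripper_width: 0.0048
gripper_force: 35.5
```

Call:
{"op": "move_arm", "data": {"increments": "0 0 0 3 0 0 0;0 0 0 3 0 0 0;0 0 0 2 0 0 0;0 0 0 0 0 0 0"}}

```text
time_s: 11.92
tool_pos: [0.4169, -0.1483, 0.0759]
tool_rot: [-0.0, 0.724, 0.69, -0.0]
wrist_force: [-0.6, -0.4, -0.1]
gripper_width: 0.005
gripper_force: 35.5
```

Call:
{"op": "move_arm", "data": {"increments": "0 0 0 3 0 0 0;0 0 0 3 0 0 0;0 0 0 2 0 0 0;0 0 0 2 0 0 0;0 0 0 0 0 0 0"}}

```text
time_s: 12.55
tool_pos: [0.4169, -0.1483, 0.0659]
tool_rot: [-0.0, 0.724, 0.69, -0.0]
wrist_force: [0.2, 0.2, 0.4]
gripper_width: 0.0046
gripper_force: 35.5
```

Call:
{"op": "move_arm", "data": {"increments": "0 0 0 1.5 0 0 0;0 0 0 0 0 0 0;6 0 0 0 0 0 0;16 0 0 0 0 0 0;20 0 0 0 0 0 0;20 0 0 0 0 0 0;20 0 0 -15 0 0 0;20 0 0 -30 0 0 0;20 0 0 -40 0 0 0;20 0 0 -40 0 0 0;20 -40 0 -10 0 0 0;20 -40 0 0 0 0 0;20 -40 0 0 0 0 0;20 -40 0 0 0 0 0;20 -40 0 0 0 0 0;20 0 0 0 0 0 0"}}

```text
time_s: 14.55
tool_pos: [0.4065, -0.3519, 0.2007]
tool_rot: [0.001, 0.725, 0.688, -0.001]
wrist_force: [-0.5, 1.4, -0.3]
gripper_width: 0.02
gripper_force: 0.0
```

```bash
python3 - <<'E'
from tags import *
go(.4295,.0305,.12)
units(T,S)
cv2.imwrite("pics/p10.png",np.hstack([cv2.resize(S["color"][180:280,190:290],(400,400),interpolation=cv2.INTER_CUBIC),cv2.resize(T["color"][160:260,240:340],(400,400),interpolation=cv2.INTER_CUBIC)]))
E
```

```text
T red [ 0.4148 -0.1441  0.0723] n [-0.997  0.072 -0.001] dir0 [ 0.058  0.786 -0.615] [ 0.411  -0.1713  0.0318] [ 0.4234 -0.1176  0.091 ] 46
T green [ 0.459  -0.1517  0.0788] n [-0.998  0.049 -0.044] dir0 [-0.048 -0.998 -0.026] [ 0.4569 -0.1738  0.0707] [ 0.4611 -0.127   0.0843] 17
S green [ 0.4633 -0.1549  0.07  ] n [ 0.995 -0.095  0.007] dir0 [0.061 0.688 0.723] [ 0.4582 -0.18    0.0319] [ 0.4666 -0.1253  0.083 ] 62
t 14.65 pos [ 0.4075 -0.3479  0.2001] yaw -2.75 turn rz 0 level rx,ry [ 0.01 -0.03] shift mm [379.    3.9  80.3] F [-0. -0.  0.] w 19.8 q [ 0.47  0.3   0.23  1.89 -0.08  0.96  0.68]
T cap [270.4 182.6] 48 zt 0.0311 mean [0.5507 0.0828 0.0294] circ [546.8  83.7] 27.8 ray [0.5503 0.0828 0.0311] tray (array([545.9,  81.8]), 108.2, 98.9, 89.5) 57
T cap [306.  185.4] 86 zt 0.03 mean [ 0.5537 -0.0593  0.0288] circ [550.3 -67.8] 71.9 ray [ 0.5534 -0.0592  0.03  ] tray (array([548.8, -55.6]), 95.4, 114.6, 9.3) 41
T cap [258.5 208.5] 112 zt 0.0385 mean [0.4409 0.1195 0.0354] circ [442.2 119.4] 23.5 ray [0.4403 0.1194 0.0385] tray (array([440.6, 119.5]), 109.2, 109.3, 0.3) 193
T cap [280.1 215.1] 112 zt 0.0378 mean [0.4234 0.033  0.0349] circ [424.3  33.3] 24.2 ray [0.4229 0.0331 0.0378] tray (array([424.6,  33.3]), 106.3, 108.8, 0.8) 205
S cap [284.2 195.4] 65 zt 0.0413 mean [0.5458 0.1681 0.0358] circ [545.6 171.7] 14.2 ray [0.5458 0.1601 0.0413] tray (array([554.8, 179.6]), 39.5, 82.2, 60.3) 54
S cap [250.2 204.4] 130 zt 0.0342 mean [0.4449 0.1132 0.0324] circ [443.4 118. ] 24.2 ray [0.4451 0.1106 0.0342] tray (array([441.7, 102.9]), 99.4, 76.1, 81.3) 116
S cap [285.1 231.6] 147 zt 0.0258 mean [0.5542 0.008  0.0254] circ [554.5  -0. ] 107.5 ray [0.5543 0.0048 0.0258] tray (array([0., 0.]), 0.0, 0.0, 0.0) 0
S cap [241.1 221.9] 160 zt 0.0342 mean [0.4282 0.0261 0.0323] circ [426.8  31. ] 24.6 ray [0.4285 0.0237 0.0342] tray (array([430.6,  33.6]), 77.9, 73.1, 21.5) 136
```

View pics/p10.png

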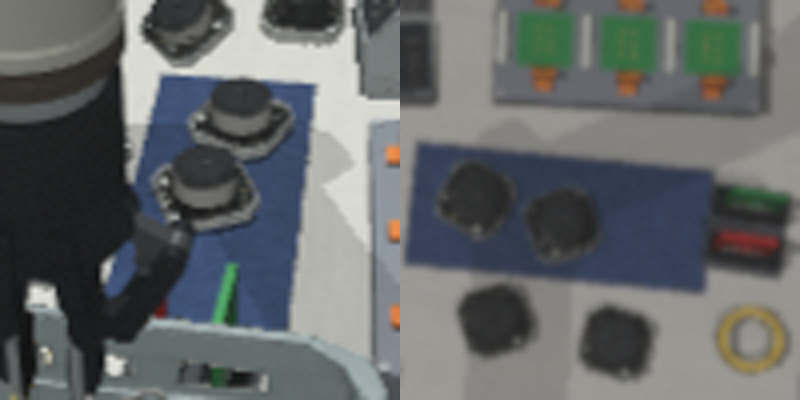

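The red tag is down in the front slot (top crop 745,245), and both units are still on the mat at (477,195) and (562,222). Next I fit the tray yaws.

```bash
cat > yaw.py <<'E'
from h import *
def tray(T,S,c,verbose=True):
    Q=[]
    for im,sg in((T,-1),(S,1)):
        if im is None: continue
        P=pts(im); off=np.array([sg*.0018,-sg*.001]) # T sees -1.8 mm in x, S +1.8
        d=np.hypot(P[...,0]-c[0]-off[0],P[...,1]-c[1]-off[1])
        m=(d<.056)&(P[...,2]>.0055)&(P[...,2]<.05)
        k,l,st,ce=cv2.connectedComponentsWithStats(m.astype(np.uint8))
        ij=np.argwhere(m&(d<.02)&(P[...,2]>.03)); L=l[tuple(ij[len(ij)//2])]
        q=P[(l==L)][:,:2]-off-np.array(c); Q.append(q)
    for name,q in list(zip("TS",Q))+[("TS",np.vstack(Q))]:
        best=[]
        for a in np.arange(0,90,1.):
            r=np.radians(a);u=q@[np.cos(r),np.sin(r)];v=q@[-np.sin(r),np.cos(r)]
            e=[np.percentile(w,p) for w in(u,v) for p in(1.5,98.5)]
            best.append((e[1]-e[0]+e[3]-e[2],a,(e[0]+e[1])/2,(e[2]+e[3])/2))
        b=sorted(best)[:5];w=min(best);r=np.radians(w[1])
        cc=np.array(c)+w[2]*np.array([np.cos(r),np.sin(r)])+w[3]*np.array([-np.sin(r),np.cos(r)])
        print(name,len(q),[(round(x[0]*500,1),x[1]) for x in b],"centre",cc.round(4))
E
python3 - <<'E'
from yaw import *
import pickle
T=pickle.load(open("top.pkl","rb"));S=pickle.load(open("side.pkl","rb"))
tray(T,S,(.442,.1188));tray(T,S,(.4258,.0318))
cv2.imwrite("pics/p11.png",np.hstack([cv2.resize(S["color"][190:240,220:270],(400,400),interpolation=cv2.INTER_CUBIC),cv2.resize(T["color"][190:230,250:290],(400,400),interpolation=cv2.INTER_CUBIC)]))
E
```

```text
T 280 [(np.float64(79.7), np.float64(62.0)), (np.float64(79.7), np.float64(63.0)), (np.float64(79.8), np.float64(64.0)), (np.float64(80.1), np.float64(65.0)), (np.float64(80.2), np.float64(61.0))] centre [0.4422 0.1151]
S 308 [(np.float64(66.0), np.float64(87.0)), (np.float64(66.1), np.float64(85.0)), (np.float64(66.1), np.float64(86.0)), (np.float64(66.1), np.float64(84.0)), (np.float64(66.1), np.float64(88.0))] centre [0.442  0.1129]
TS 588 [(np.float64(75.1), np.float64(35.0)), (np.float64(75.1), np.float64(44.0)), (np.float64(75.1), np.float64(43.0)), (np.float64(75.2), np.float64(50.0)), (np.float64(75.2), np.float64(45.0))] centre [0.4444 0.1179]
T 305 [(np.float64(81.2), np.float64(30.0)), (np.float64(81.2), np.float64(31.0)), (np.float64(81.3), np.float64(32.0)), (np.float64(81.4), np.float64(29.0)), (np.float64(81.4), np.float64(33.0))] centre [0.4284 0.0341]
S 377 [(np.float64(64.4), np.float64(14.0)), (np.float64(64.4), np.float64(13.0)), (np.float64(64.5), np.float64(12.0)), (np.float64(64.5), np.float64(15.0)), (np.float64(64.6), np.float64(16.0))] centre [0.4266 0.0278]
TS 682 [(np.float64(74.4), np.float64(26.0)), (np.float64(74.5), np.float64(27.0)), (np.float64(74.6), np.float64(28.0)), (np.float64(74.6), np.float64(30.0)), (np.float64(74.7), np.float64(25.0))] centre [0.4272 0.0352]
```

View pics/p11.png

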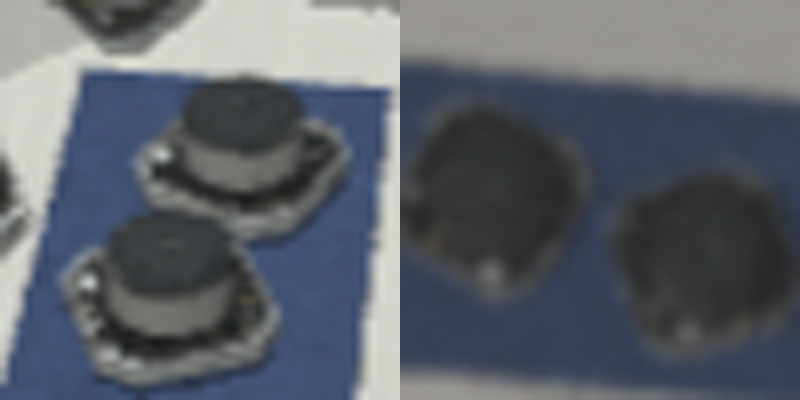

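```bash
cat > yaw.py <<'E'
from h import *
def tray(im,n,c,verbose=True):
    """c: cap centre guess in this camera's own frame. non-blue pixels cast on plane, symmetrised about c"""
    col=cv2.cvtColor(im["color"],cv2.COLOR_BGR2HSV);P=pts(im)
    blue=(col[...,0]>100)&(col[...,0]<128)&(col[...,1]>95)
    R=np.zeros(blue.shape,bool);d=np.hypot(P[...,0]-c[0],P[...,1]-c[1]);R=(d<.053)
    m=R&~blue&(P[...,2]>.004)
    k,l,st,ce=cv2.connectedComponentsWithStats(m.astype(np.uint8))
    L=1+np.argmax(st[1:,4]);m=l==L
    q=P[m];q=q[(q[:,2]<.016)][:,:2]-np.array(c)
    q=np.vstack([q,-q])
    E=[]
    for a in np.arange(0,90,1.):
        r=np.radians(a);u=abs(q@[np.cos(r),np.sin(r)]);v=abs(q@[-np.sin(r),np.cos(r)])
        E.append((1000*(np.percentile(u,97.5)+np.percentile(v,97.5)),a,1000*np.percentile(u,97.5)))
    b=sorted(E)[:6];w=sorted(E)[-4:];print(n,len(q)//2,"best",[(round(x[0],1),x[1]) for x in b],"worst",[(round(x[0],1),x[1]) for x in w])
    return m
E
python3 - <<'E'
from yaw import *
import pickle
T=pickle.load(open("top.pkl","rb"));S=pickle.load(open("side.pkl","rb"))
m1=tray(T,"T1",(.4405,.1196));m2=tray(S,"S1",(.4436,.118));m3=tray(T,"T2",(.4238,.0328));m4=tray(S,"S2",(.4275,.0306))
cv2.imwrite("pics/p12.png",np.hstack([cv2.resize(((m2|m4)[190:240,220:270]*120+S["color"][190:240,220:270,2]//2).astype(np.uint8),(400,400),interpolation=0),cv2.resize(((m1|m3)[190:230,250:290]*120+T["color"][190:230,250:290,2]//2).astype(np.uint8),(400,400),interpolation=0)]))
E
```

```text
Traceback (most recent call last):
  File "yaw.py", line 15, in tray
    E.append((1000*(np.percentile(u,97.5)+np.percentile(v,97.5)),a,1000*np.percentile(u,97.5)))
                    ~~~~~~~~~~~~~^^^^^^^^
IndexError: index -1 is out of bounds for axis 0 with size 0
```

```bash
sed -i 's/blue=.*/D=im["color"].astype(int);blue=(D[...,0]-D[...,2])>BR[n[0]]/; s/^from h import \*/from h import *\nBR=dict(T=22,S=30)/; s/L=1+np.argmax.*/L=1+np.argmax([((l==i)\&(d<.02)).sum() for i in range(1,k)]);m=l==L/' yaw.py
python3 - <<'E'
from yaw import *
import pickle
T=pickle.load(open("top.pkl","rb"));S=pickle.load(open("side.pkl","rb"))
for im in(T,S):
    D=im["color"].astype(int);d=D[...,0]-D[...,2];P=pts(im);k=sel(P,(.39,-.1,-.01),(.45,-.02,.01));print(np.percentile(d[k],[5,50,95]));k=sel(P,(.4,.01,.028),(.45,.15,.05));print(np.percentile(d[k],[5,50,95]))
m1=tray(T,"T1",(.4405,.1196));m2=tray(S,"S1",(.4436,.118));m3=tray(T,"T2",(.4238,.0328));m4=tray(S,"S2",(.4275,.0306))
cv2.imwrite("pics/p12.png",np.hstack([cv2.resize(((m2|m4)[190:240,220:270]*120+S["color"][190:240,220:270,2]//2).astype(np.uint8),(400,400),interpolation=0),cv2.resize(((m1|m3)[190:230,250:290]*120+T["color"][190:230,250:290,2]//2).astype(np.uint8),(400,400),interpolation=0)]))
E
```

```text
[33. 34. 35.]
[0. 2. 3.]
[38.25 52.   54.  ]
[1.5 5.  7. ]Traceback (most recent call last):
  File "<stdin>", line 6, in <module>
  File "yaw.py", line 16, in tray
    E.append((1000*(np.percentile(u,97.5)+np.percentile(v,97.5)),a,1000*np.percentile(u,97.5)))
                    ~~~~~~~~~~~~~^^^^^^^^
    return _quantile_unchecked(
        a, q, axis, out, overwrite_input, method, keepdims, weights)
    return _ureduce(a,
                    func=_quantile_ureduce_func,
    ...<5 lines>...
                    overwrite_input=overwrite_input,
                    method=method)
    r = func(a, **kwargs)
    result = _quantile(arr,
                       quantiles=q,
    ...<2 lines>...
                       out=out,
                       weights=wgt)
    slices_having_nans = np.isnan(arr[-1, ...])
                                  ~~~^^^^^^^^^
IndexError: index -1 is out of bounds for axis 0 with size 0
```

```bash
sed -n 8,14p yaw.py; sed -i '/connectedComponents/d;/L=1+np/d' yaw.py
python3 - <<'E'
from yaw import *
import pickle
T=pickle.load(open("top.pkl","rb"));S=pickle.load(open("side.pkl","rb"))
m1=tray(T,"T1",(.4405,.1196));m2=tray(S,"S1",(.4436,.118));m3=tray(T,"T2",(.4238,.0328));m4=tray(S,"S2",(.4275,.0306))
cv2.imwrite("pics/p12.png",np.hstack([cv2.resize(((m2|m4)[190:240,220:270]*120+S["color"][190:240,220:270,2]//2).astype(np.uint8),(400,400),interpolation=0),cv2.resize(((m1|m3)[190:230,250:290]*120+T["color"][190:230,250:290,2]//2).astype(np.uint8),(400,400),interpolation=0)]))
E
```

```text
m=R&~blue&(P[...,2]>.004)
    k,l,st,ce=cv2.connectedComponentsWithStats(m.astype(np.uint8))
    L=1+np.argmax([((l==i)&(d<.02)).sum() for i in range(1,k)]);m=l==L
    q=P[m];q=q[(q[:,2]<.016)][:,:2]-np.array(c)
    q=np.vstack([q,-q])
    E=[]
    for a in np.arange(0,90,1.):
T1 149 best [(np.float64(76.0), np.float64(45.0)), (np.float64(76.0), np.float64(44.0)), (np.float64(76.1), np.float64(46.0)), (np.float64(76.2), np.float64(47.0)), (np.float64(76.3), np.float64(43.0)), (np.float64(76.4), np.float64(48.0))] worst [(np.float64(81.8), np.float64(1.0)), (np.float64(81.8), np.float64(4.0)), (np.float64(81.8), np.float64(2.0)), (np.float64(81.9), np.float64(3.0))]
S1 182 best [(np.float64(68.5), np.float64(67.0)), (np.float64(68.7), np.float64(66.0)), (np.float64(68.8), np.float64(68.0)), (np.float64(68.9), np.float64(65.0)), (np.float64(69.1), np.float64(64.0)), (np.float64(69.2), np.float64(69.0))] worst [(np.float64(79.2), np.float64(18.0)), (np.float64(79.2), np.float64(15.0)), (np.float64(79.2), np.float64(16.0)), (np.float64(79.2), np.float64(17.0))]
T2 142 best [(np.float64(74.5), np.float64(18.0)), (np.float64(74.5), np.float64(17.0)), (np.float64(74.6), np.float64(23.0)), (np.float64(74.7), np.float64(24.0)), (np.float64(74.7), np.float64(25.0)), (np.float64(74.8), np.float64(16.0))] worst [(np.float64(79.1), np.float64(69.0)), (np.float64(79.2), np.float64(70.0)), (np.float64(79.3), np.float64(72.0)), (np.float64(79.4), np.float64(71.0))]
S2 220 best [(np.float64(68.6), np.float64(25.0)), (np.float64(68.8), np.float64(24.0)), (np.float64(68.8), np.float64(23.0)), (np.float64(68.8), np.float64(22.0)), (np.float64(69.3), np.float64(26.0)), (np.float64(69.3), np.float64(20.0))] worst [(np.float64(79.6), np.float64(60.0)), (np.float64(79.7), np.float64(63.0)), (np.float64(79.7), np.float64(61.0)), (np.float64(79.7), np.float64(62.0))]
```

View pics/p12.png

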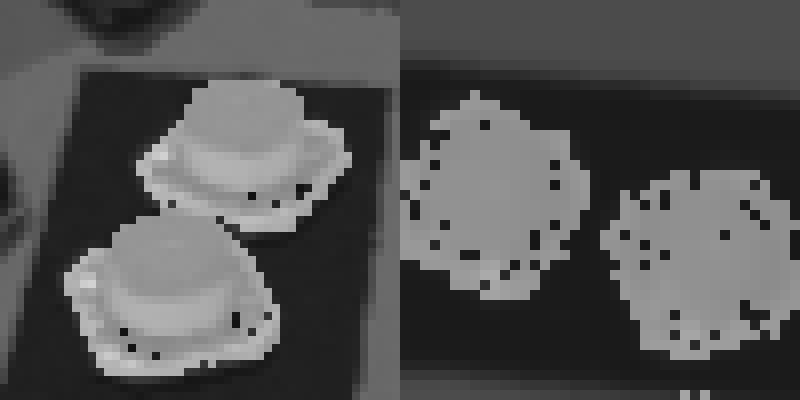

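The masks (u1 at (490,190), u2 at (710,260) in the top crop) give tray yaws of about 67° for u1 and 24° for u2. I go to u1 first.

Call:
{"op": "move_arm", "data": {"increments": "70 40 4 0 0 0 -4;70 40 4 0 0 0 0;70 40 4 0 0 0 0;70 40 4 0 0 0 0;70 40 4 0 0 0 0;70 40 4 0 0 0 0;70 40 4 0 0 0 0;70 40 4 0 0 0 0;70 40 4 0 0 0 0;70 40 4 0 0 0 0;70 0 0 0 0 0 -10;70 0 0 0 0 0 -10;70 0 0 0 0 0 -10;70 0 0 0 0 0 -10;70 0 0 0 0 0 -10;70 0 0 0 0 0 -10;70 0 0 0 0 0 -5;70 0 0 0 0 0 0"}}

```text
time_s: 16.9
tool_pos: [0.4406, 0.0534, 0.2]
tool_rot: [0.0, 0.205, 0.979, -0.0]
wrist_force: [0.2, 0.3, -0.2]
gripper_width: 0.0698
gripper_force: 0.0
```

```bash
python3 - <<'E'
from h import *
go(.442,.1188,.1,67)
E
```

```text
t 16.9 pos [0.4406 0.0534 0.2   ] yaw 66.37 turn rz -0.63 level rx,ry [0. 0.] shift mm [ 24.2  60.8 100. ] F [ 0.2  0.3 -0.2] w 69.8 q [-0.01  0.15 -0.19  2.08  0.03  0.91  0.94]
```

Call:
{"op": "move_arm", "data": {"increments": "70 12 30 20 0 0 -0.6;70 12.2 30.8 30 0 0 0;70 0 0 40 0 0 0;70 0 0 40 0 0 0;70 0 0 20 0 0 0;70 0 0 0 0 0 0;70 0 0 0 0 0 0"}}

```text
time_s: 17.77
tool_pos: [0.4437, 0.1183, 0.0505]
tool_rot: [0.001, 0.2, 0.98, 0.0]
wrist_force: [0.2, 0.5, 0.3]
gripper_width: 0.0698
gripper_force: 0.0
```

```bash
python3 - <<'E'
from yaw import *
go(.442,.1188,.016,67)
S=get_image("side");units(S,None) if 0 else None
P=pts(S)
for c in((.4436,.118),(.4275,.0306)):
    q=P[sel(P,(c[0]-.03,c[1]-.03,.030),(c[0]+.03,c[1]+.03,.04))];print(rect(q),len(q))
tray(S,"S1",(.4436,.118));tray(S,"S2",(.4275,.0306))
E
```

```text
t 17.775 pos [0.4437 0.1183 0.0505] yaw 66.89 turn rz -0.11 level rx,ry [0.05 0.05] shift mm [ 1.8 -0.3 34.5] F [0.2 0.5 0.3] w 69.8 q [-0.15  0.43 -0.2   2.15  0.15  0.57  0.71]
(array([444.5, 114.8]), 42.9, 39.7, 20.2) 85
(array([438. ,  15.1]), 38.4, 28.4, 1.3) 62
S1 179 best [(np.float64(68.9), np.float64(66.0)), (np.float64(68.9), np.float64(73.0)), (np.float64(69.0), np.float64(68.0)), (np.float64(69.0), np.float64(72.0)), (np.float64(69.0), np.float64(67.0)), (np.float64(69.1), np.float64(71.0))] worst [(np.float64(77.8), np.float64(17.0)), (np.float64(77.9), np.float64(16.0)), (np.float64(77.9), np.float64(14.0)), (np.float64(77.9), np.float64(15.0))]
S2 136 best [(np.float64(85.6), np.float64(29.0)), (np.float64(85.7), np.float64(27.0)), (np.float64(85.7), np.float64(28.0)), (np.float64(85.8), np.float64(30.0)), (np.float64(85.9), np.float64(26.0)), (np.float64(86.1), np.float64(31.0))] worst [(np.float64(97.3), np.float64(68.0)), (np.float64(97.3), np.float64(65.0)), (np.float64(97.3), np.float64(67.0)), (np.float64(97.3), np.float64(66.0))]
```

u2 has been knocked aside; I remeasure it later. u1 has not moved, so I grasp it.

Call:
{"op": "move_arm", "data": {"increments": "70 1.5 0 15 0 0 0;70 0 0 12 0 0 0;70 0 0 7 0 0 0;70 0 0 0 0 0 0;50 0 0 0 0 0 0;30 0 0 0 0 0 0;30 0 0 0 0 0 0;30 0 0 0 0 0 0;30 0 0 0 0 0 0", "newtons": 40}}

```text
time_s: 18.95
tool_pos: [0.4423, 0.1186, 0.0161]
tool_rot: [0.0, 0.2, 0.98, 0.0]
wrist_force: [-2.7, -0.6, 6.5]
gripper_width: 0.0443
gripper_force: 40.7
```

Call:
{"op": "move_arm", "data": {"increments": "30 0 0 -10 0 0 0;30 0 0 -30 0 0 0;30 0 0 -40 0 0 0;30 0 0 -20 0 0 0;30 0 0 0 0 0 -8.6;30 0 0 0 0 0 -8.6;30 0 0 0 0 0 -8.6;30 0 0 0 0 0 0;30 0 0 0 0 0 0"}}

```text
time_s: 20.08
tool_pos: [0.4418, 0.1182, 0.1157]
tool_rot: [-0.0, -0.022, 1.0, -0.0]
wrist_force: [-0.4, -0.1, -1.1]
gripper_width: 0.0444
gripper_force: 41.2
```

```bash
python3 - <<'E'
from h import *
go(.6076,.0649,.1,92.8)
E
```

```text
t 20.075 pos [0.4418 0.1182 0.1157] yaw 92.52 turn rz -0.28 level rx,ry [-0. -0.] shift mm [-163.   -61.3   15.7] F [-0.4 -0.1 -1.1] w 44.4 q [-0.04  0.31 -0.32  2.12  0.15  0.73  1.16]
```

Call:
{"op": "move_arm", "data": {"increments": "30 0 -40 0 0 0 -0.3;30 -20 -21.3 0 0 0 0;30 -40 0 0 0 0 0;30 -40 0 0 0 0 0;30 -40 0 0 0 0 0;30 -23 0 0 0 0 0;30 0 0 0 0 0 0;30 0 0 0 0 0 0"}}

```text
time_s: 21.08
tool_pos: [0.6063, 0.0657, 0.1151]
tool_rot: [-0.001, -0.026, 1.0, -0.0]
wrist_force: [0.1, -0.5, -0.6]
gripper_width: 0.0447
gripper_force: 41.3
```

```bash
cat > held.py <<'E'
from h import *
import sys
S=get_image("side");s=ctrl.observe();p=s["tool_pos"];P=pts(S)
go(*map(float,sys.argv[1:5]))
z0=p[2]-.014
for lo,hi in((-.004,.003),(.0,.013),(.006,.013)):
    q=P[sel(P,(p[0]-.06,p[1]-.06,z0+lo),(p[0]+.06,p[1]+.06,z0+hi))][:,:2]
    E=[]
    c=p[:2]+np.array([.0018,-.001]);w=np.vstack([q-c,c-q])
    for a in np.arange(-45,45,1.):
        r=np.radians(a);u=abs(w@[np.cos(r),np.sin(r)]);v=abs(w@[-np.sin(r),np.cos(r)]);E.append((1000*(np.percentile(u,97.5)+np.percentile(v,97.5)),a))
    print(len(q),rect(q),[(round(x[0],1),x[1]) for x in sorted(E)[:5]])
q=P[sel(P,(p[0]-.06,p[1]-.06,.02),(p[0]+.06,p[1]+.06,.2))];print("z range",np.percentile(q[:,2],[1,99]).round(4))
E
python3 held.py .6076 .0649 .06 92.8
```

```text
t 21.125 pos [0.6062 0.0657 0.1152] yaw 92.98 turn rz 0.18 level rx,ry [-0.01 -0.1 ] shift mm [-1.5 -0.8 55.2] F [ 0.  -0.4 -0.7] w 44.4 q [ 0.05  0.54 -0.26  1.75  0.18  0.87  1.33]
69 (array([607.3,  60.9]), 66.8, 64.4, 4.5) [(np.float64(69.3), np.float64(5.0)), (np.float64(69.3), np.float64(3.0)), (np.float64(69.3), np.float64(0.0)), (np.float64(69.3), np.float64(1.0)), (np.float64(69.3), np.float64(2.0))]
224 (array([607.5,  62.1]), 68.8, 68.8, 2.0) [(np.float64(69.4), np.float64(5.0)), (np.float64(69.5), np.float64(6.0)), (np.float64(69.7), np.float64(8.0)), (np.float64(69.7), np.float64(4.0)), (np.float64(69.7), np.float64(9.0))]
64 (array([607.5,  62. ]), 69.0, 68.0, 0.7) [(np.float64(70.1), np.float64(6.0)), (np.float64(70.2), np.float64(4.0)), (np.float64(70.3), np.float64(7.0)), (np.float64(70.3), np.float64(5.0)), (np.float64(70.5), np.float64(3.0))]
z range [0.0219 0.1929]
```

Call:
{"op": "move_arm", "data": {"increments": "30 -1 0.3 20 0 0 0;30 0 0 20 0 0 0;30 0 0 2 0 0 0;30 0 0 0 0 0 0;30 0 0 0 0 0 0"}}

```text
time_s: 21.75
tool_pos: [0.6092, 0.0662, 0.0741]
tool_rot: [0.0, -0.026, 1.0, 0.0]
wrist_force: [-0.1, -0.3, -0.5]
gripper_width: 0.0442
gripper_force: 41.3
```

```bash
python3 held.py .6072 .066 .06 92.8; python3 - <<'E'
from h import *
S=get_image("side");T=get_image("top")
# current nest pad pixels & tray geometry in S
P=pts(S);h=cv2.cvtColor(S["color"],cv2.COLOR_BGR2HSV);H,s=h[...,0].astype(int),h[...,1]
o=(H>=7)&(H<17)&(s>140)
for y in(.0649,-.019,-.103):
    q=P[o&sel(P,(.54,y-.04,.036),(.7,y+.04,.06))]
    for a,b in((.54,.61),(.61,.7)):
        r=q[(q[:,0]>a)&(q[:,0]<b)]; print(y,len(r),r.min(0).round(4) if len(r) else '',r.max(0).round(4) if len(r) else '')
w=P[(s<40)&(h[...,2]>170)&sel(P,(.55,-.16,.029),(.67,.13,.036))];
for y in(.107,.023,-.061,-.145):
    r=w[abs(w[:,1]-y)<.02]; print("rib",y,len(r),r.mean(0).round(4) if len(r) else '', r.max(0).round(4) if len(r) else '',r.min(0).round(4) if len(r) else '')
E
```

```text
t 21.8 pos [0.6092 0.0661 0.0742] yaw 93.0 turn rz 0.2 level rx,ry [0.01 0.07] shift mm [ 2.1 -0.  14.2] F [-0.4 -0.6 -1.2] w 44.6 q [ 0.04  0.6  -0.25  1.77  0.2   0.8   1.31]
67 (array([609.6,  62. ]), 66.2, 67.6, 1.6) [(np.float64(68.3), np.float64(6.0)), (np.float64(68.6), np.float64(7.0)), (np.float64(68.8), np.float64(5.0)), (np.float64(68.9), np.float64(8.0)), (np.float64(69.2), np.float64(4.0))]
217 (array([610. ,  64.7]), 68.3, 72.5, 0.7) [(np.float64(68.8), np.float64(1.0)), (np.float64(68.9), np.float64(2.0)), (np.float64(68.9), np.float64(0.0)), (np.float64(69.0), np.float64(-1.0)), (np.float64(69.1), np.float64(3.0))]
58 (array([611.3,  60.9]), 65.7, 64.9, 0.7) [(np.float64(68.6), np.float64(0.0)), (np.float64(68.6), np.float64(-1.0)), (np.float64(68.6), np.float64(-2.0)), (np.float64(68.7), np.float64(1.0)), (np.float64(68.8), np.float64(-3.0))]
z range [0.0221 0.195 ]
0.0649 17 [0.5683 0.0493 0.0396] [0.5747 0.073  0.0473]
0.0649 12 [0.6432 0.0517 0.0362] [0.6514 0.0641 0.046 ]
-0.019 17 [ 0.5726 -0.0332  0.0385] [ 0.5786 -0.0128  0.047 ]
-0.019 23 [ 0.6455 -0.0319  0.0368] [ 0.6535 -0.0059  0.0464]
-0.103 22 [ 0.5765 -0.1163  0.0387] [ 0.5822 -0.0969  0.0463]
-0.103 32 [ 0.6496 -0.1138  0.0371] [ 0.6593 -0.0902  0.0472]
rib 0.107 0   
rib 0.023 0   
rib -0.061 14 [ 0.5964 -0.0622  0.0311] [ 0.6059 -0.0585  0.0342] [ 0.5873 -0.0649  0.0295]
rib -0.145 18 [ 0.6029 -0.1457  0.0315] [ 0.6123 -0.141   0.0347] [ 0.5928 -0.1497  0.0294]
```

Call:
{"op": "move_arm", "data": {"increments": "30 1.2 0 8 0 0 0;30 0 0 6 0 0 0;30 0 0 3 0 0 0;30 0 0 3 0 0 0;30 0 0 0 0 0 0"}}

```text
time_s: 22.52
tool_pos: [0.608, 0.0661, 0.0541]
tool_rot: [0.001, -0.026, 1.0, 0.0]
wrist_force: [0.0, -0.0, 3.5]
gripper_width: 0.0444
gripper_force: 41.6
```

Call:
{"op": "move_arm", "data": {"increments": "30 0 0 2 0 0 0;30 0 0 2 0 0 0;30 0 0 2 0 0 0;30 0 0 2 0 0 0;30 0 0 0 0 0 0"}}

```text
time_s: 23.15
tool_pos: [0.6074, 0.0661, 0.0454]
tool_rot: [0.0, -0.026, 1.0, 0.0]
wrist_force: [-0.1, 1.0, 1.9]
gripper_width: 0.0446
gripper_force: 41.5
```

Call:
{"op": "move_arm", "data": {"increments": "30 0 0 2 0 0 0;30 0 0 2 0 0 0;30 0 0 1 0 0 0;30 0 0 0 0 0 0"}}

```text
time_s: 23.65
tool_pos: [0.6066, 0.0657, 0.0403]
tool_rot: [-0.001, -0.026, 1.0, -0.0]
wrist_force: [-2.6, -0.5, 2.6]
gripper_width: 0.0445
gripper_force: 46.0
```

```bash
cat > seat.py <<'E'
from h import *
import sys
S=get_image("side");P=pts(S);h=cv2.cvtColor(S["color"],cv2.COLOR_BGR2HSV);H,s=h[...,0].astype(int),h[...,1]
o=(H>=7)&(H<17)&(s>140)
for n,(x,y) in enumerate(((.6076,.0649),(.6117,-.019),(.6158,-.103))):
    q=P[o&sel(P,(.54,y-.04,.028),(.7,y+.04,.06))]
    f=q[q[:,0]<x];r=q[q[:,0]>x]
    c=P[sel(P,(x-.028,y-.03,.055),(x+.03,y+.03,.065))]; t=P[sel(P,(x-.036,y-.037,.032),(x+.04,y+.037,.039))&(h[...,1]<80)]
    print(n,"front",len(f),np.percentile(f[:,0],[5,50,95]).round(4) if len(f) else '',"rear",len(r),np.percentile(r[:,0],[5,50,95]).round(4) if len(r) else '',"cap",len(c),np.percentile(c,90,axis=0).round(4) if len(c) else '',"tray z",len(t),np.median(t,0).round(4) if len(t) else '')
go(.6,0,.2)
E
python3 seat.py
```

```text
0 front 33 [0.558  0.5687 0.5745] rear 37 [0.6411 0.6468 0.6568] cap 50 [0.6214 0.086  0.0631] tray z 70 [0.6065 0.0441 0.0335]
1 front 33 [0.5628 0.5728 0.5785] rear 39 [0.6458 0.6508 0.6606] cap 0  tray z 4 [ 0.5814 -0.0179  0.0364]
2 front 42 [0.5675 0.5767 0.5819] rear 47 [0.6499 0.6544 0.6659] cap 0  tray z 5 [ 0.5846 -0.1037  0.038 ]
t 23.7 pos [0.6066 0.0657 0.0403] yaw 93.0 turn rz 0 level rx,ry [-0.02 -0.09] shift mm [  10.3  -65.3 -159.6] F [-1.6 -0.4  2.1] w 44.2 q [ 0.03  0.65 -0.24  1.78  0.21  0.74  1.3 ]
```

Call:
{"op": "move_arm", "data": {"increments": "30 0 0 1 0 0 0;30 0 0 1.5 0 0 0;30 0 0 1.5 0 0 0;30 0 0 0 0 0 0"}}

```text
time_s: 24.2
tool_pos: [0.6067, 0.0657, 0.0401]
tool_rot: [-0.001, -0.026, 1.0, -0.001]
wrist_force: [-15.0, -1.9, 31.0]
gripper_width: 0.0442
gripper_force: 48.8
```

Call:
{"op": "move_arm", "data": {"increments": "30 0 0 -3 0 0 0;30 0 0 -1 0 0 0;50 0 0 0 0 0 0;64 0 0 0 0 0 0;64 0 0 0 0 0 0;64 0 0 -20 0 0 0;64 0 0 -40 0 0 0;64 0 0 -40 0 0 0;64 0 0 -40 0 0 0;64 -20 0 -20 0 0 0;64 0 0 0 0 0 0"}}

```text
time_s: 25.58
tool_pos: [0.6299, 0.0673, 0.2041]
tool_rot: [0.003, -0.026, 1.0, 0.0]
wrist_force: [0.1, 0.1, -0.8]
gripper_width: 0.0639
gripper_force: 0.0
```

```bash
python3 seat.py; python3 - <<'E'
from h import *
T=get_image("top");S=get_image("side");units(T,S,((.36,-.15),(.50,.17)))
P=pts(T);P2=pts(S)
E
```

```text
0 front 33 [0.5581 0.5686 0.5746] rear 40 [0.6409 0.6462 0.6583] cap 120 [0.6244 0.0764 0.0598] tray z 64 [0.6078 0.0449 0.0341]
1 front 37 [0.563  0.5727 0.5783] rear 36 [0.6459 0.6508 0.6609] cap 0  tray z 5 [ 0.5813 -0.0213  0.0378]
2 front 46 [0.5656 0.5766 0.5818] rear 45 [0.6499 0.6546 0.6654] cap 0  tray z 7 [ 0.5846 -0.1066  0.0378]
t 25.625 pos [0.6279 0.0671 0.2019] yaw 92.99 turn rz 0 level rx,ry [0.01 0.12] shift mm [ 31.4 -65.5   1.8] F [ 0.8 -0.1  0.4] w 63.8 q [ 0.06  0.48 -0.28  1.63  0.15  1.05  1.36]
T cap [287.4 212.2] 111 zt 0.0387 mean [0.4375 0.0056 0.036 ] circ [437.5   5.5] 23.2 ray [0.437  0.0057 0.0387] tray (array([437.1,  17.7]), 83.9, 108.8, 89.3) 131
S cap [244.8 228.1] 167 zt 0.0342 mean [ 0.4418 -0.0006  0.0326] circ [440.5   7.1] 26.6 ray [ 0.4421 -0.0027  0.0342] tray (array([441.3,   4. ]), 69.5, 71.9, 23.2) 140
```

```bash
python3 - <<'E'
from yaw import *
T=get_image("top");S=get_image("side")
P=pts(S);q=P[sel(P,(.40,-.04,.0315),(.48,.04,.04))];print(rect(q),q.mean(0).round(4))
for y in(.003,.0045): tray(S,"S",(.4408,y))
tray(T,"T",(.4372,.0056))
go(.439,.005,.2,112)
E
```

```text
(array([440.2,   2.7]), 42.2, 42.5, 56.2) [0.4413 0.002  0.0338]
S 222 best [(np.float64(67.5), np.float64(21.0)), (np.float64(67.7), np.float64(20.0)), (np.float64(67.8), np.float64(22.0)), (np.float64(67.8), np.float64(19.0)), (np.float64(67.9), np.float64(23.0)), (np.float64(68.1), np.float64(18.0))] worst [(np.float64(77.4), np.float64(64.0)), (np.float64(77.4), np.float64(68.0)), (np.float64(77.4), np.float64(67.0)), (np.float64(77.4), np.float64(66.0))]
S 222 best [(np.float64(68.8), np.float64(21.0)), (np.float64(68.8), np.float64(22.0)), (np.float64(68.9), np.float64(20.0)), (np.float64(68.9), np.float64(19.0)), (np.float64(69.0), np.float64(24.0)), (np.float64(69.1), np.float64(18.0))] worst [(np.float64(78.9), np.float64(60.0)), (np.float64(79.0), np.float64(63.0)), (np.float64(79.1), np.float64(61.0)), (np.float64(79.1), np.float64(62.0))]
T 112 best [(np.float64(69.5), np.float64(26.0)), (np.float64(69.7), np.float64(27.0)), (np.float64(69.9), np.float64(24.0)), (np.float64(69.9), np.float64(25.0)), (np.float64(69.9), np.float64(28.0)), (np.float64(69.9), np.float64(29.0))] worst [(np.float64(80.8), np.float64(71.0)), (np.float64(80.8), np.float64(74.0)), (np.float64(80.8), np.float64(72.0)), (np.float64(80.8), np.float64(73.0))]
t 25.825 pos [0.6258 0.0668 0.1991] yaw 93.01 turn rz -18.99 level rx,ry [-0.01 -0.18] shift mm [196.3  12.7  -0.3] F [-0.4 -0.2  0.9] w 64.0 q [ 0.06  0.48 -0.28  1.64  0.15  1.05  1.36]
```

Call:
{"op": "move_arm", "data": {"increments": "70 0 0 0 0 0 -9.5;70 0 0 0 0 0 -9.5;70 40 3 0 0 0 0;70 40 3 0 0 0 0;70 40 3 0 0 0 0;70 40 3 0 0 0 0;70 36 0 20 0 0 0;70 0 0 40 0 0 0;70 0 0 40 0 0 0;70 0 0 30 0 0 0;70 0 0 0 0 0 0;70 0 0 0 0 0 0"}}

```text
time_s: 27.32
tool_pos: [0.4413, 0.0049, 0.0711]
tool_rot: [0.0, -0.191, 0.982, 0.0]
wrist_force: [-0.6, -0.0, -0.0]
gripper_width: 0.0701
gripper_force: 0.0
```

```bash
python3 - <<'E'
from yaw import *
S=get_image("side")
P=pts(S);q=P[sel(P,(.40,-.04,.0315),(.48,.04,.04))];print(rect(q),q.mean(0).round(4),len(q))
go(.439,.0045,.017,112)
E
```

```text
(array([439.8,   0.6]), 42.0, 42.0, 67.1) [0.4414 0.0015 0.0342] 113
t 27.375 pos [0.4418 0.0048 0.0715] yaw 112.01 turn rz 0.01 level rx,ry [-0.03  0.07] shift mm [ 2.8  0.8 54.5] F [ 0.1 -0.7 -0.6] w 69.9 q [ 0.21  0.38 -0.33  2.18  0.21  0.61  1.69]
```

Call:
{"op": "move_arm", "data": {"increments": "70 2.5 0.5 20 0 0 0;70 0 0 20 0 0 0;70 0 0 14.5 0 0 0;70 0 0 0 0 0 0;50 0 0 0 0 0 0;30 0 0 0 0 0 0;30 0 0 0 0 0 0;30 0 0 0 0 0 0;30 0 0 0 0 0 0"}}

```text
time_s: 28.5
tool_pos: [0.4394, 0.0043, 0.0171]
tool_rot: [0.001, -0.191, 0.982, -0.0]
wrist_force: [-2.2, 1.3, 5.2]
gripper_width: 0.0445
gripper_force: 40.0
```

Call:
{"op": "move_arm", "data": {"increments": "30 0 0 -10 0 0 0;30 0 0 -30 0 0 0;30 0 0 -40 0 0 0;30 0 0 -20 0 0 0;30 0 0 0 0 0 9.6;30 0 0 0 0 0 9.6;30 0 0 0 0 0 0;30 0 0 0 0 0 0"}}

```text
time_s: 29.5
tool_pos: [0.4387, 0.0043, 0.1164]
tool_rot: [0.0, -0.026, 1.0, -0.0]
wrist_force: [0.1, 1.0, -1.2]
gripper_width: 0.0443
gripper_force: 41.2
```

```bash
python3 - <<'E'
from h import *
go(.6149,-.1021,.115,92.8)
E
```

```text
t 29.5 pos [0.4387 0.0043 0.1164] yaw 93.0 turn rz 0.2 level rx,ry [-0.    0.02] shift mm [-170.8 -114.9    1.5] F [ 0.1  1.  -1.2] w 44.3 q [ 0.2   0.28 -0.3   2.16  0.13  0.71  1.43]
```

Call:
{"op": "move_arm", "data": {"increments": "30 -36 -24 0 0 0 0;30 -36 -24 0 0 0 0;30 -36 -24 0 0 0 0;30 -36 -24 0 0 0 0;30 -26.8 -18.9 0 0 0 0;30 0 0 20 0 0 0;30 0 0 20 0 0 0;30 0 0 0 0 0 0;30 0 0 0 0 0 0"}}

```text
time_s: 30.62
tool_pos: [0.6143, -0.1014, 0.076]
tool_rot: [-0.0, -0.025, 1.0, 0.0]
wrist_force: [0.9, 0.5, -0.0]
gripper_width: 0.0448
gripper_force: 41.2
```

```bash
python3 held.py .6149 -.1021 .06 92.8;python3 seat.py
```

```text
t 30.675 pos [ 0.6149 -0.1016  0.0765] yaw 92.86 turn rz 0.06 level rx,ry [0.01 0.02] shift mm [ 0.1 -0.5 16.5] F [ 0.2 -0.9 -1.3] w 44.4 q [ 0.29  0.61 -0.23  1.74  0.18  0.81  1.6 ]
159 (array([ 617.8, -107.5]), 62.7, 68.9, 86.2) [(np.float64(65.7), np.float64(1.0)), (np.float64(66.0), np.float64(2.0)), (np.float64(66.1), np.float64(0.0)), (np.float64(66.2), np.float64(3.0)), (np.float64(66.3), np.float64(4.0))]
296 (array([ 616.4, -103.1]), 68.5, 69.0, 3.9) [(np.float64(68.1), np.float64(5.0)), (np.float64(68.1), np.float64(4.0)), (np.float64(68.2), np.float64(6.0)), (np.float64(68.3), np.float64(3.0)), (np.float64(68.5), np.float64(2.0))]
62 (array([ 616.6, -103.8]), 67.9, 66.7, 4.8) [(np.float64(68.4), np.float64(5.0)), (np.float64(68.6), np.float64(6.0)), (np.float64(68.6), np.float64(4.0)), (np.float64(68.9), np.float64(3.0)), (np.float64(69.0), np.float64(7.0))]
z range [0.0215 0.194 ]
0 front 32 [0.5581 0.5688 0.5745] rear 0  cap 43 [0.6046 0.0717 0.0596] tray z 31 [0.5868 0.0454 0.034 ]
1 front 38 [0.5628 0.5728 0.5783] rear 21 [0.6486 0.653  0.663 ] cap 0  tray z 8 [ 0.5814 -0.0169  0.0364]
2 front 48 [0.565  0.5766 0.5817] rear 34 [0.6499 0.6569 0.6659] cap 45 [ 0.6442 -0.0892  0.0649] tray z 4 [ 0.5846 -0.0997  0.0373]
t 30.725 pos [ 0.6153 -0.1018  0.0769] yaw 92.85 turn rz 0 level rx,ry [-0.01  0.07] shift mm [  10.   102.4 -123.1] F [-0.  -0.5 -0.9] w 44.7 q [ 0.29  0.61 -0.23  1.74  0.18  0.81  1.6 ]
```

Call:
{"op": "move_arm", "data": {"increments": "30 0 0 8 0 0 1;30 0 0 6 0 0 0;30 0 0 4 0 0 0;30 0 0 3 0 0 0;30 0 0 2 0 0 0;30 0 0 2 0 0 0;30 0 0 2 0 0 0;30 0 0 2 0 0 0;30 0 0 0 0 0 0"}}

```text
time_s: 31.85
tool_pos: [0.6152, -0.1024, 0.0472]
tool_rot: [0.0, -0.016, 1.0, -0.0]
wrist_force: [-0.6, -0.7, 3.4]
gripper_width: 0.0449
gripper_force: 41.6
```

Call:
{"op": "move_arm", "data": {"increments": "30 0 0 2 0 0 0;30 0 0 2 0 0 0;30 0 0 2 0 0 0;30 0 0 2 0 0 0;30 0 0 1 0 0 0;30 0 0 1 0 0 0;30 0 0 0 0 0 0"}}

```text
time_s: 32.72
tool_pos: [0.614, -0.1021, 0.0411]
tool_rot: [-0.001, -0.016, 1.0, -0.0]
wrist_force: [-15.3, 1.5, 36.0]
gripper_width: 0.0447
gripper_force: 48.5
```

Call:
{"op": "move_arm", "data": {"increments": "30 0 0 -3 0 0 0;30 0 0 -1.5 0 0 0;50 0 0 0 0 0 0;64 0 0 0 0 0 0;64 0 0 0 0 0 0;64 0 0 -20 0 0 0;64 0 0 -40 0 0 0;64 0 0 -40 0 0 0;64 0 0 -40 0 0 0;0 -10 0 -20 0 0 0;0 0 0 0 0 0 0"}}

```text
time_s: 34.1
tool_pos: [0.6271, -0.1019, 0.2051]
tool_rot: [0.003, -0.016, 1.0, -0.0]
wrist_force: [-0.6, -0.2, -0.6]
gripper_width: 0.028
gripper_force: 0.0
```

```bash
python3 seat.py; python3 - <<'E'
from h import *
T=get_image("top");S=get_image("side");units(T,None,((.36,-.15),(.50,.2)))
for im in(T,S):
    P=pts(im);q=P[sel(P,(.58,-.15,.05),(.65,.12,.065))]
    for y in(.065,-.102):
        r=q[abs(q[:,1]-y)<.028];print("cap",len(r),r.mean(0).round(4) if len(r) else '',np.percentile(r[:,2],[10,50,90]).round(4) if len(r) else '')
go(.613,-.290,.16,93)
E
```

```text
0 front 36 [0.558  0.5686 0.5745] rear 38 [0.6409 0.6465 0.6567] cap 120 [0.6223 0.0774 0.0598] tray z 72 [0.6035 0.0433 0.0337]
1 front 31 [0.5629 0.5731 0.5783] rear 40 [0.6458 0.651  0.6623] cap 0  tray z 7 [ 0.5814 -0.0215  0.0371]
2 front 46 [0.5656 0.5767 0.582 ] rear 53 [0.6486 0.6544 0.666 ] cap 173 [ 0.6322 -0.09    0.0596] tray z 90 [ 0.611  -0.1223  0.0338]
t 34.15 pos [ 0.6254 -0.1019  0.203 ] yaw 91.81 turn rz 0 level rx,ry [-0.03  0.13] shift mm [ 22.2 102.6   2.9] F [-0.8  0.2 -1.3] w 20.5 q [ 0.3   0.48 -0.25  1.63  0.13  1.05  1.62]
T cap [322.5 210.8] 25 zt 0.0337 mean [ 0.4573 -0.1311  0.0315] circ [ 460.5 -131. ] 17.9 ray [ 0.4569 -0.1309  0.0337] tray (array([ 457.4, -113.1]), 73.1, 108.4, 89.9) 102
T cap [321.8 222.7] 27 zt 0.0341 mean [ 0.4098 -0.1315  0.0326] circ [ 405.6 -131.6] 18.1 ray [ 0.4095 -0.1313  0.0341] tray (array([ 410.2, -110.1]), 71.4, 105.8, 83.7) 95
cap 93 [0.6061 0.0639 0.0585] [0.0529 0.0594 0.0633]
cap 96 [ 0.6133 -0.1018  0.058 ] [0.0523 0.0583 0.0629]
cap 144 [0.6086 0.0597 0.0567] [0.0536 0.057  0.0594]
cap 211 [ 0.6164 -0.1077  0.057 ] [0.0536 0.0575 0.0596]
t 34.25 pos [ 0.6238 -0.1018  0.2007] yaw 91.8 turn rz -1.2 level rx,ry [ 0.01 -0.11] shift mm [  20.5 -187.4   40.7] F [ 0.1 -0.2 -0.6] w 5.6 q [ 0.3   0.48 -0.25  1.63  0.13  1.05  1.62]
```

Call:
{"op": "move_arm", "data": {"increments": "0 10 -35 0 0 0 0;0 10 -40 0 0 0 0;0 0 -40 0 0 0 0;0 0 -40 0 0 0 0;0 0 -32.4 0 0 0 0;0 0 0 40 0 0 0;0 0 0 40 0 0 0;0 0 0 15 0 0 0;0 0 0 0 0 0 0;0 0 0 0 0 0 0"}}

```text
time_s: 35.5
tool_pos: [0.6119, -0.2901, 0.1081]
tool_rot: [0.001, -0.016, 1.0, -0.0]
wrist_force: [-0.1, -1.3, 0.5]
gripper_width: -0.0
gripper_force: 0.0
```

```bash
python3 -c "
from h import *
go(.613,-.2905,.095)"
```

```text
t 35.5 pos [ 0.6119 -0.2901  0.1081] yaw 91.81 turn rz 0 level rx,ry [-0.05  0.12] shift mm [-1.1 -0.4 13.1] F [-0.1 -1.3  0.5] w -0.0 q [ 0.53  0.65 -0.19  1.58  0.14  0.93  1.9 ]
```

Call:
{"op": "move_arm", "data": {"increments": "0 0 0 8 0 0 0;0 0 0 3 0 0 0;0 0 0 2 0 0 0;0 0 0 2 0 0 0;0 0 0 2 0 0 0;0 0 0 2 0 0 0;0 0 0 0 0 0 0"}}

```text
time_s: 36.38
tool_pos: [0.6111, -0.2899, 0.09]
tool_rot: [0.0, -0.016, 1.0, -0.0]
wrist_force: [-5.0, 4.0, 16.6]
gripper_width: 0.0
gripper_force: 8.0
```

Call:
{"op": "move_arm", "data": {"increments": "0 0 0 -6 0 0 0;0 0 0 -15 0 0 0;0 0 0 -40 0 0 0;0 0 0 -40 0 0 0;24 0 20 -10 0 0 10.5;24 0 0 0 0 0 10.5;24 0 0 0 0 0 10.5;24 0 0 0 0 0 10.5;24 0 0 0 0 0 10.5;24 0 0 0 0 0 10.5;24 0 0 0 0 0 10.5;24 0 0 0 0 0 10.5;24 0 0 0 0 0 10.5;24 0 0 0 0 0 0;24 0 0 0 0 0 0"}}

```text
time_s: 38.25
tool_pos: [0.6102, -0.2697, 0.1986]
tool_rot: [-0.0, 0.722, 0.692, 0.0]
wrist_force: [0.2, -0.1, 0.2]
gripper_width: 0.0238
gripper_force: 0.0
```

```bash
python3 -c "
from tags import *
go(.461,-.151,.14,-2.7)
P=pts(S);h=cv2.cvtColor(S['color'],cv2.COLOR_BGR2HSV);g=(h[...,0]>45)&(h[...,0]<75)&(h[...,1]>100)
p=P[g&sel(P,(.58,-.33,.08),(.65,-.25,.11))];print('btn',np.percentile(p[:,2],[50,90]))"
```

```text
T red [ 0.4154 -0.1262  0.0774] n [-0.967  0.212  0.14 ] dir0 [-0.011  0.517 -0.856] [ 0.4128 -0.1365  0.0541] [ 0.42   -0.1174  0.089 ] 15
T green [ 0.4589 -0.1491  0.0807] n [-0.991  0.049 -0.128] dir0 [0.04  0.997 0.068] [ 0.457  -0.1734  0.0734] [ 0.4615 -0.1269  0.0912] 14
S red [ 0.4189 -0.1461  0.075 ] n [ 0.993 -0.032  0.113] dir0 [ 0.062  0.958 -0.279] [ 0.4143 -0.1723  0.0433] [ 0.4217 -0.12    0.0835] 57
S green [ 0.4633 -0.1551  0.0703] n [ 0.996 -0.087  0.   ] dir0 [-0.06  -0.682 -0.729] [ 0.4583 -0.1801  0.0338] [ 0.4667 -0.1234  0.0827] 60
t 38.35 pos [ 0.6102 -0.2698  0.1986] yaw -2.57 turn rz 0.13 level rx,ry [ 0.   -0.01] shift mm [ 111.7 -154.6   58.7] F [ 0.5  0.5 -0.9] w 23.8 q [ 0.27  0.53  0.15  1.55 -0.09  1.07  0.4 ]
btn [0.09382817 0.09586546]
```

Call:
{"op": "move_arm", "data": {"increments": "24 28 -38 0 0 0 0;24 28 -38 0 0 0 0;24 28 -38 0 0 0 0;24 27.7 -40.6 0 0 0 0;24 0 0 30 0 0 0;24 0 0 28 0 0 0;24 0 0 0 0 0 0;24 0 0 0 0 0 0"}}

```text
time_s: 39.35
tool_pos: [0.4616, -0.1513, 0.1414]
tool_rot: [0.0, 0.723, 0.69, 0.0]
wrist_force: [0.4, -0.4, -0.7]
gripper_width: 0.0242
gripper_force: 0.0
```

```bash
python3 -c "
from h import *
go(.461,-.151,.0655,-2.7)"
```

```text
t 39.35 pos [ 0.4616 -0.1513  0.1414] yaw -2.68 turn rz 0.02 level rx,ry [0.05 0.01] shift mm [ 0.3 -0.7 75.9] F [ 0.4 -0.4 -0.7] w 24.2 q [ 0.15  0.3   0.13  2.05 -0.05  0.79  0.26]
```

Call:
{"op": "move_arm", "data": {"increments": "24 0 -0.5 35 0 0 0;24 0 0 25 0 0 0;24 0 0 16 0 0 0;24 0 0 0 0 0 0;10 0 0 0 0 0 0;0 0 0 0 0 0 0;0 0 0 0 0 0 0;0 0 0 0 0 0 0;0 0 0 0 0 0 0;0 0 0 -5 0 0 0;0 0 0 -10 0 0 0;0 0 0 -20 0 0 0;0 0 0 -30 0 0 0;0 0 0 -40 0 0 0;0 0 0 -40 0 0 0;0 0 0 0 0 0 0;0 0 0 0 0 0 0", "newtons": 30}}

```text
time_s: 41.48
tool_pos: [0.4599, -0.1507, 0.2094]
tool_rot: [-0.0, 0.724, 0.69, -0.0]
wrist_force: [0.1, -0.9, -0.9]
gripper_width: 0.0051
gripper_force: 32.8
```

```bash
python3 -c "
from tags import *
go(.6617,-.2055,.2,-79)"
```

```text
T red [ 0.4152 -0.1298  0.0748] n [-0.994  0.105  0.021] dir0 [ 0.021 -0.002  1.   ] [ 0.4123 -0.1438  0.0461] [ 0.4197 -0.1183  0.0898] 20
S red [ 0.419  -0.1466  0.0754] n [ 0.994 -0.03   0.104] dir0 [ 0.054  0.971 -0.233] [ 0.4142 -0.1709  0.0453] [ 0.4218 -0.1218  0.0825] 61
S green [ 0.459  -0.1727  0.1969] n [ 0.999 -0.045 -0.005] dir0 [-0.012 -0.148 -0.989] [ 0.4563 -0.181   0.1494] [ 0.4628 -0.14    0.2281] 101
t 41.575 pos [ 0.4594 -0.1506  0.2084] yaw -2.7 turn rz 76.3 level rx,ry [-0.15 -0.03] shift mm [188.2  92.5   7.9] F [ 0.1  0.  -0.4] w 5.1 q [ 0.14  0.2   0.14  2.   -0.03  0.95  0.25]
```

Call:
{"op": "move_arm", "data": {"increments": "0 0 0 0 0 0 9.5;0 0 0 0 0 0 9.5;0 0 0 0 0 0 9.5;0 0 0 0 0 0 9.5;0 0 0 0 0 0 9.5;0 0 0 0 0 0 9.5;0 0 0 0 0 0 9.5;0 0 0 0 0 0 9.5;0 0 0 0 0 0 0.3;0 30 15 0 0 0 0;0 40 19 0 0 0 0;0 40 19 0 0 0 0;0 40 19 0 0 0 0;0 38 20 0 0 0 0;0 0 0 0 0 0 0;0 0 0 0 0 0 0"}}

```text
time_s: 43.58
tool_pos: [0.6613, -0.2053, 0.2081]
tool_rot: [-0.0, 0.995, 0.097, -0.001]
wrist_force: [-0.7, 0.4, -0.1]
gripper_width: 0.0049
gripper_force: 32.8
```

```bash
cat > hook.py <<'E'
from h import *
S=get_image("side");T=get_image("top")
for n,im in(("T",T),("S",S)):
    P=pts(im);h=cv2.cvtColor(im["color"],cv2.COLOR_BGR2HSV);H,s=h[...,0].astype(int),h[...,1]
    p=P[((H<8)|(H>172))&(s>90)&sel(P,(.64,-.275,.1),(.70,-.225,.145))]
    if len(p): print(n,"ball",len(p),p.mean(0).round(4),p.min(0).round(4),p.max(0).round(4))
    p=P[sel(P,(.655,-.32,.05),(.70,-.28,.105))&(s<70)]
    if len(p): print(n,"rod",len(p),p.mean(0).round(4),p.min(0).round(4),p.max(0).round(4))
    p=P[sel(P,(.655,-.29,.105),(.70,-.25,.14))&(s<70)]
    if len(p): print(n,"peg",len(p),p.mean(0).round(4),p.min(0).round(4),p.max(0).round(4))
    g=(H>45)&(H<75)&(s>100)
    p=P[g&sel(P,(.6,-.32,.1),(.75,-.1,.3))]
    if len(p): 
        c=p.mean(0);u,d,v=np.linalg.svd(p-c,full_matrices=False);print(n,"green",len(p),c.round(4),"n",v[2].round(3),p.min(0).round(4),p.max(0).round(4))
E
python3 -c "
from hook import *
go(.662,-.2115,.1385,-79)"
```

```text
Traceback (most recent call last):
  File "hook.py", line 14, in <module>
    c=p.mean(0);u,d,v=np.linalg.svd(p-c,full_matrices=False);print(n,"green",len(p),c.round(4),"n",v[2].round(3),p.min(0).round(4),p.max(0).round(4))
                                                                                                   ~^^^
IndexError: index 2 is out of bounds for axis 0 with size 2
```

```bash
sed -i 's/^    if len(p): $/    if len(p)>5:/' hook.py; python3 -c "
from hook import *
go(.662,-.2115,.1385,-79)"
```

```text
S ball 7 [ 0.6691 -0.2468  0.1265] [ 0.6671 -0.2493  0.1237] [ 0.6712 -0.244   0.1278]
S rod 50 [ 0.6797 -0.2965  0.0781] [ 0.6774 -0.2991  0.0506] [ 0.6829 -0.2929  0.105 ]
S peg 54 [ 0.6749 -0.2703  0.1214] [ 0.669  -0.2897  0.1153] [ 0.6809 -0.2507  0.1272]
S green 369 [ 0.6587 -0.209   0.1919] n [ 0.186 -0.983  0.007] [ 0.6351 -0.2154  0.1493] [ 0.6863 -0.1999  0.2262]
t 43.775 pos [ 0.6618 -0.2052  0.2099] yaw -78.97 turn rz 0.03 level rx,ry [-0.02 -0.  ] shift mm [-1.   6.3 71.4] F [-1.1 -0.2 -1.1] w 4.9 q [ 0.06  0.57  0.29  1.47 -0.18  1.12 -0.99]
```

Call:
{"op": "move_arm", "data": {"increments": "0 0 0 25 0 0 0;0 0 0 25 0 0 0;0 0 0 19.5 0 0 0;0 0 10 0 0 0 0;0 0 8 0 0 0 0;0 0 0 0 0 0 0;0 0 0 0 0 0 0"}}

```text
time_s: 44.65
tool_pos: [0.6665, -0.2234, 0.1409]
tool_rot: [0.0, 0.995, 0.096, 0.001]
wrist_force: [-0.2, 0.3, -1.0]
gripper_width: 0.0052
gripper_force: 32.8
```

```bash
python3 -c "
from hook import *
go(.6735,-.2713,.1345,-79)
cv2.imwrite('pics/p13.png',cv2.resize(S['color'][240:320,300:380],(600,600),interpolation=cv2.INTER_CUBIC))
"
```

```text
S ball 9 [ 0.67   -0.2473  0.1269] [ 0.6669 -0.2505  0.1244] [ 0.6733 -0.2417  0.1286]
S rod 51 [ 0.6798 -0.2966  0.0784] [ 0.6774 -0.2986  0.0508] [ 0.6825 -0.2937  0.1049]
S peg 55 [ 0.675  -0.2706  0.1212] [ 0.6688 -0.2896  0.1139] [ 0.6813 -0.2504  0.1271]
S green 283 [ 0.6632 -0.2276  0.1302] n [ 0.161 -0.984 -0.073] [ 0.6402 -0.2574  0.1008] [ 0.691  -0.2204  0.1886]
t 44.75 pos [ 0.6663 -0.2227  0.1405] yaw -78.98 turn rz 0.02 level rx,ry [-0.01 -0.04] shift mm [-2.2 49.1  6. ] F [ 0.8  0.5 -1.6] w 5.3 q [ 0.1   0.66  0.28  1.5  -0.2   1.01 -0.95]
```

View pics/p13.png

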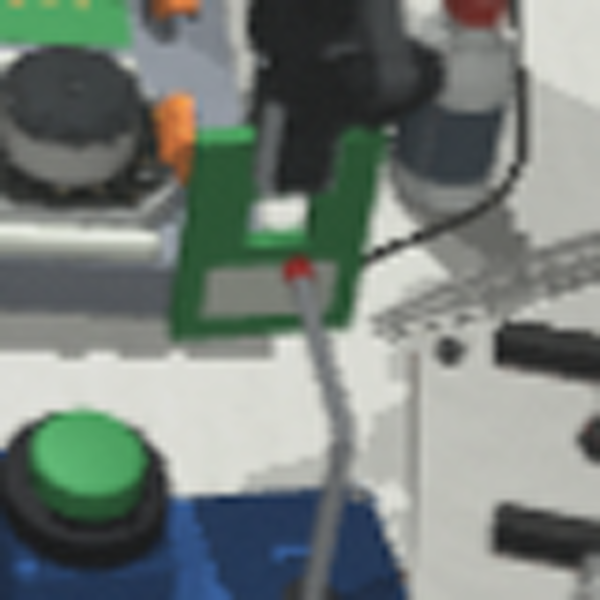

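The hole at (280,218) will line up with the ball tip (298,268) once the tag is carried 24 mm along the peg axis. I thread it on.

Call:
{"op": "move_arm", "data": {"increments": "0 0 8 0 0 0 0;0 0 8 0 0 0 0;0 0 8 0 0 0 0;0 0 6 0 0 0 0;0 0 0 0 0 0 0"}}

```text
time_s: 45.38
tool_pos: [0.6715, -0.2536, 0.14]
tool_rot: [0.0, 0.995, 0.095, -0.0]
wrist_force: [0.5, -0.8, -0.4]
gripper_width: 0.0053
gripper_force: 32.8
```

```bash
python3 -c "
from hook import *
go(.6735,-.2713,.1345,-79)"
```

```text
S rod 45 [ 0.6794 -0.2966  0.0778] [ 0.6726 -0.2993  0.0501] [ 0.6825 -0.2935  0.1039]
S peg 93 [ 0.6763 -0.2652  0.1211] [ 0.656  -0.2893  0.1052] [ 0.6991 -0.2503  0.14  ]
S green 282 [ 0.6677 -0.2577  0.1297] n [ 0.176 -0.984  0.012] [ 0.6449 -0.264   0.1015] [ 0.6963 -0.2512  0.1571]
t 45.475 pos [ 0.6717 -0.2523  0.1399] yaw -79.0 turn rz -0.0 level rx,ry [-0.03  0.  ] shift mm [-1.9 18.9  5.4] F [ 0.1  0.3 -0.3] w 5.1 q [ 0.14  0.69  0.28  1.45 -0.21  1.03 -0.91]
```

Call:
{"op": "move_arm", "data": {"increments": "0 0 7 1.5 0 0 0;0 0 7 1.5 0 0 0;0 0 5 1 0 0 0;0 0 0 2 0 0 0;0 0 0 2 0 0 0;0 0 0 0 0 0 0"}}

```text
time_s: 46.22
tool_pos: [0.6753, -0.2706, 0.1317]
tool_rot: [-0.0, 0.995, 0.096, -0.0]
wrist_force: [0.6, -0.3, -0.7]
gripper_width: 0.0054
gripper_force: 32.8
```

Call:
{"op": "move_arm", "data": {"increments": "7 0 0 0 0 0 0;12 0 0 0 0 0 0;12 0 0 0 0 0 0;12 0 0 0 0 0 0;13 0 0 -8 0 0 0;13 0 0 -15 0 0 0;13 0 0 -30 0 0 0;13 0 0 -40 0 0 0;13 0 -30 0 0 0 0;13 0 -40 0 0 0 0;13 0 -40 0 0 0 0;13 -40 -20 0 0 0 0;13 0 0 0 0 0 0;13 0 0 0 0 0 0;13 0 0 0 0 0 0;13 0 0 0 0 0 0"}}

```text
time_s: 48.22
tool_pos: [0.612, -0.1517, 0.2252]
tool_rot: [0.0, 0.995, 0.096, 0.0]
wrist_force: [0.1, 0.2, 0.3]
gripper_width: 0.0134
gripper_force: 0.0
```

```bash
python3 -c "
from hook import *
go(.6,-.2,.2)
cv2.imwrite('pics/p14.png',np.hstack([cv2.resize(S['color'][190:330,215:355],(600,600),interpolation=cv2.INTER_CUBIC)]))
"; python3 tags.py; python3 seat.py
```

```text
T rod 2 [ 0.6773 -0.2943  0.0946] [ 0.6758 -0.2965  0.0935] [ 0.6787 -0.292   0.0956]
T peg 6 [ 0.6704 -0.2779  0.1296] [ 0.6599 -0.2868  0.1178] [ 0.6842 -0.2714  0.1384]
T green 6 [ 0.6115 -0.2885  0.1019] n [-0.104  0.016 -0.994] [ 0.6044 -0.2977  0.1002] [ 0.6208 -0.2743  0.1031]
S ball 8 [ 0.6694 -0.2466  0.1268] [ 0.6667 -0.25    0.125 ] [ 0.6714 -0.2435  0.1279]
S rod 47 [ 0.6797 -0.2967  0.0779] [ 0.6771 -0.2991  0.0501] [ 0.683  -0.2946  0.104 ]
S peg 35 [ 0.6755 -0.2769  0.12  ] [ 0.6658 -0.2895  0.1155] [ 0.6999 -0.2519  0.1267]
S green 327 [ 0.6738 -0.2744  0.1274] n [ 0.204 -0.972 -0.114] [ 0.6487 -0.2823  0.1003] [ 0.7009 -0.2654  0.1467]
t 48.325 pos [ 0.6117 -0.1516  0.2249] yaw -79.02 turn rz 0 level rx,ry [0.01 0.01] shift mm [-20.7  45.3  24.9] F [-0.9 -0.6  0.1] w 12.9 q [-0.02  0.45  0.29  1.63 -0.14  1.08 -1.06]
S red [ 0.419  -0.1463  0.0752] n [ 0.993 -0.027  0.113] dir0 [-0.053 -0.969  0.24 ] [ 0.4142 -0.1733  0.0463] [ 0.4217 -0.1199  0.0836] 61
0 front 28 [0.5589 0.5693 0.5746] rear 37 [0.6409 0.6466 0.6589] cap 108 [0.62   0.0783 0.0599] tray z 69 [0.6033 0.0438 0.0344]
1 front 37 [0.5628 0.5728 0.5783] rear 38 [0.646  0.6509 0.6605] cap 0  tray z 6 [ 0.5814 -0.018   0.037 ]
2 front 47 [0.5658 0.5768 0.582 ] rear 52 [0.6483 0.6542 0.6634] cap 178 [ 0.6315 -0.0894  0.0601] tray z 95 [ 0.6095 -0.1233  0.0335]
t 48.475 pos [ 0.6114 -0.1513  0.2248] yaw -79.01 turn rz 0 level rx,ry [-0.    0.02] shift mm [  17.7 -150.7   24.8] F [-0.3 -0.2  0.9] w 13.3 q [-0.02  0.45  0.29  1.63 -0.14  1.08 -1.06]
```

View pics/p14.png

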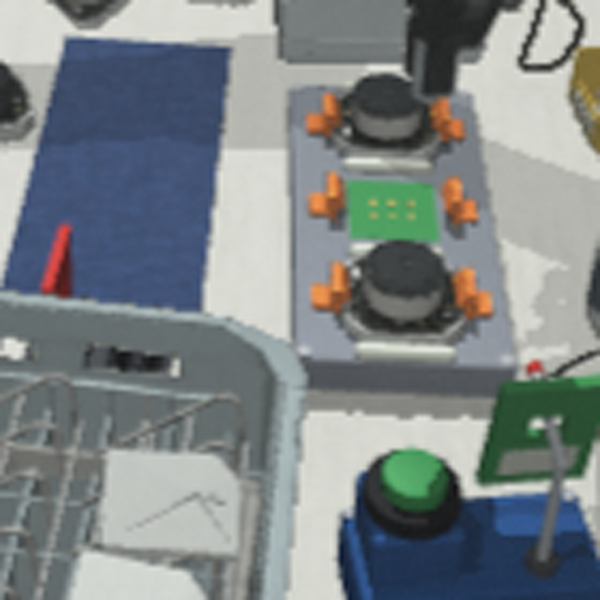

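The picture shows both units seated in the outer nests, at (388,110) and (405,285), and the mat empty. The red tag stands in the stand (60,260), the button is up (413,480), and the green tag hangs on the hook (545,430).

```bash
python3 -c "
from workcell import order
print(order.hand_in())"
```

```text
the job is handed in; nothing more can be done
None
```

I ran the batch and handed the job in, but the hand-in returned no verdict: two units were on the mat and both are snapped home in the outer nests, the start button was pressed and sprang back, the red tag stands in the stand's front slot, and the green tag hangs on the hook.

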